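Bolt and lock the hatch of a display's supply box

ROBOT

A 7-joint arm with a two-finger parallel gripper is mounted at the origin on the work surface. World frame = base frame: x ahead of the robot, y to its left, z up, the work surface at z = 0. Lengths are in m, angles in degrees, forces in N, time in s.
With the tool pointing down it reaches from about 0.425 to 0.875 m from the base axis. Payload 4.7 kg.
Tool frame: the origin (TCP) lies at the very end of the fingers, on their centre line; the grasp point (between the pads) lies 19 mm behind it; y points along the fingers, z is the direction in which the jaws open and shut, and the axes are right-handed (so a half turn about y gives the same grasp; the last joint's range is limited). The gripper opens to 87 mm and grips with 3 to 60 N. Pads are 19 mm wide; open, the fingers measure 117 mm over their backs; the gripper's body (75 mm by 190 mm) begins 51 mm behind the grasp point.
Start: joints at [-75.739, 18.392, -4.016, 83.108, 1.295, 78.541, -3.26], TCP at [0.151, 0.632, 0.223] pointing down, gripper open.
Joint ranges: [-163.93, 163.93], [-17.29, 119.83], [-79.2, 71.16], [3.27, 140.29], [-89.18, 269.18], [5.43, 117.66], [-154.24, 154.24]. Speed limits (degrees/s): [147.25, 147.25, 180, 180, 180, 180, 180].

INTERFACE

Orientations are given as [roll, pitch, yaw] about the fixed x, y, z axes, in that order (R = Rz(yaw) Ry(pitch) Rx(roll)).
In Python, from cell import env gives the robot as it stands.
- The arm moves only by the shell command python3 -m pendant 'ROWS' [FORCE]. ROWS is JSON, one flat list of numbers, 7 for each row, row after row: the shift along the world's x, y, z in units of 40 mm (1.0 is 40 mm), then the turn, a rotation vector about the world's x, y, z in units of 10 degrees (1.0 is 10 degrees), then the finger opening in mm, from 0 to 87. In form: [x, y, z, wx, wy, wz, jaw, x, y, z, wx, wy, wz, jaw, ...]. A call has 1 to 10 rows; each row shifts and turns the commanded pose from where the row before left it; what a row does not reach is not made up. A row lasts 1/8 s, in which the tool goes at most 62.5 mm and 10.7 degrees, less where a joint would pass 70% of its speed; a pose out of reach is approached as far as the arm can. A call is refused whole if a number of a shift passes 1 or a number of a turn 1, either way. A call with a gripper value outside its range is refused whole. The fingers move at their own pace and stop on an object; FORCE is the grip in N (left out, the last holds). Time passes only in rows, so rows that do not move let the fingers close. It gives the time, the measured TCP pose, the force and the opening at its end, in the units of the state.
- env.get_obs(): the state, without advancing time (a new reading comes with each control period).
- env.read_camera(name): name is "scene" or "side" or "wrist"; returns a dict with "image" (384x512x3 uint8, red, green, blue), "fx", "fy", "cx", "cy" (pixels), "cam_to_world" (4x4, takes a point from camera to world coordinates). Camera axes: x right, y up, looking along -z (the intrinsics and any distortion apply to the point x, -y, -z); pixel columns grow to the right and rows downward; lengths in m; the calibration is good to about 2 mm. The wrist camera is an equidistant fisheye: a pixel r from the principal point sees the ray r / f radians off the axis. A picture is of the moment at which its call begins. There is no depth.
- env.sign_off(): hands the job in, once; it reports no verdict.
The state is a dict: "time_s": time; "qpos": joint angles; "joint_velocities": joint speeds; "effort": joint torques, N m; "tool_pos": TCP position; "tool_rot": TCP orientation; "force": force on the tool from outside, world axes, zero at the start; "wrist_torque": the same for the moment, N m; "grip_width": finger opening in m.
Only numpy, scipy, OpenCV 4.12 (cv2) and the standard library are available. Lean on these libraries where they do the work, as an engineer would, in place of code of your own. Each camera call takes 0.05 s, during which the arm holds its last target.

TASK

Close up the supply box for good: push its sliding bolt across until it is fully home in the keeper, and then, with the flat screwdriver from the tool stand, turn the slotted lock screw clockwise to its stop so that its arm lies across behind the bolt. Finally put the screwdriver back upright in its pocket of the stand and let go, leaving all the other things on the bench where they are.

Things in the scene. Friction and masses are not known exactly. Their poses are not given: they have to be found in the camera images.
- supply: Fixed bare-metal box 170 x 250 x 40 mm (x, y, z), origin at the centre of its underside. The bolt shoots along its +y. On its 40 mm high top: two guides and a keeper for the bolt (16 mm high); the lock screw; a finned heat sink 24 mm high, 58 mm to the +x side of the bolt's line or farther; an upright connector block 12 x 40 x 42 mm whose centre is at x = -74, y = -10 mm.
- bolt (a joint): How far (m) the bolt has slid along the box's +y: 0 fully drawn, 0.040 stop, fully in the keeper. Stiff to slide (about 2 N) and stays where it is left.
- bolt_knob (a point): Centre of the top face of the bolt's knob, an upright steel cylinder 14 mm in diameter, whose top is 48 mm above the box's top and which stands on a 10 mm round rod (rod's upper side 13 mm above the box's top, and the guides come as near as 3 mm to the knob's side at the ends of its travel). x, y, z axes parallel to the box's. Best taken from above by gripping the knob, or pushed from behind.
- bolt_tip (a point): Centre of the bolt rod's leading end. The keeper is a 20 mm long steel loop, from 50 to 70 mm along the box's y axis from the box's centre.
- lockscrew (a joint): Angle (rad) of the lock screw, growing clockwise seen from above: starts between 0 and 0.45; stop at 1.571, where its arm lies square across behind the bolt's tail. Turns against about 0.06 N m of friction and stays where it is left.
- screw_slot (a point): Middle of the slot's mouth, on the screw's upright axis, in its round head (22 mm across, top 21 mm above the box's top, 30 mm to the box's -x side of the bolt's line). The slot crosses the whole head along this x axis, 5 mm wide, lips bevelled, 6 mm deep, and turns with the screw; +x points along its arm (34 mm long, top 13 mm above the box). The blade has up to 0.25 rad of play in it.
- driver: Stubby flat screwdriver, about 90 g, standing blade down in one of the three pockets of the stand. Origin at the middle of the blade's tip edge, z up along the shaft. Blade 12 mm wide along its x axis, 2.4 mm thick along its y, 12 mm long; 8 mm round shaft; black handle of oblong section, 28 mm along x and 20 mm along y, from 55 to 105 mm above the tip. The only one of the three tools with an oblong, flat-sided handle.
- stand: Fixed grey block 170 x 60 x 60 mm (its x, y, z), origin at the centre of its underside. Three square through pockets 19 mm wide with bevelled mouths, at x = -50, 0 and +50 mm, in its 60 mm high top, one tool in each. A tool hangs in it with its handle's underside resting on the top, the driver's tip then 5 mm above the bench. The stand may be left or right of the box.
- nut_driver: Other tool in the stand: 8 mm shaft, slim round black handle 16 mm in diameter with a 25 mm collar, 100 mm tall from its tip. Origin at its tip. Leave alone.
- awl: Other tool in the stand: ball handle 28 mm in diameter, 87 mm tall from its tip. Origin at its tip. Leave alone.
- meter: Loose hand-held meter lying flat, 150 x 80 x 43 mm, origin at the centre of its underside, on the side of the box away from the stand. Leave alone.
- tape: Loose roll of tape lying flat, 60 mm across, 20 mm high, beyond the box. Leave alone.
- jar: Loose jar, 56 mm across, 65 mm tall, on the bench beyond the box to its left. Leave alone.
- spray: Loose spray can, 52 mm across, 150 mm tall, on the bench beyond the box to its right. Leave alone.
- capacitor: Loose metal cylinder 28 mm across, 32 mm tall, standing on the box's top beside the heat sink's end. Leave alone.
- transformer: Loose small transformer 34 x 32 x 24 mm on the box's 3 mm thick hatch. Leave alone.
Not all that is in view belongs to the job. What is shaped like the stand but green is not meant.

How it is judged (in metres and radians):
On the way, in this order (a step that is already met when the one before it is completed fails the run):
1. the bolt is pushed fully home in the keeper (37.5 mm or more of its 40 mm) (value of joint bolt above 0.0375 m), for 0.2 s.
2. the screwdriver's blade has dropped into the slot (3.5 mm or more, driver upright) before the screw is turned (z of driver in the frame of screw_slot below -0.0035 m and horizontal distance between driver and screw_slot below 0.008 m and angle between driver's own z axis and vertical below 0.2 rad and value of joint lockscrew below 1 rad), for 0.1 s.
3. the screw is at its stop (1.48 rad or more) with the blade still in the slot (z of driver in the frame of screw_slot below -0.0035 m and horizontal distance between driver and screw_slot below 0.008 m and angle between driver's own z axis and vertical below 0.2 rad and value of joint lockscrew above 1.48 rad), for 0.1 s.
At the end, for the whole second after the job is handed in: The bolt is at least 37.5 mm along (stop at 40), the lock screw at 1.48 rad or more (stop at 1.571), and the screwdriver is at rest, upright within 0.15 rad, in a pocket of the stand with its handle down on the stand's top (tip 0 to 10 mm above the bench) (value of joint bolt above 0.0375 m and value of joint lockscrew above 1.48 rad and z of driver in the frame of stand between 0 and 0.01 m and angle between driver's own z axis and vertical below 0.15 rad and x of driver in the frame of stand between -0.062 and 0.062 m and y of driver in the frame of stand between -0.012 and 0.012 m and linear speed of driver below 0.02 m/s); the robot touches nothing.
It fails at once if another tool of the stand is moved more than 40 mm or tipped over (distance of any of nut_driver, awl from where it was at the start of the episode above 0.04 m or angle between any of nut_driver, awl's own z axis and vertical above 0.6 rad).
It fails at once if a loose thing on the bench (meter, tape, jar, spray can) is moved more than 40 mm or tipped over (distance of any of meter, tape, jar, spray from where it was at the start of the episode above 0.04 m or angle between any of meter, tape, jar, spray's own z axis and vertical above 0.6 rad).
It fails at once if the capacitor or the transformer on the box is moved more than 30 mm or tipped over (distance of any of capacitor, transformer from where it was at the start of the episode above 0.03 m or angle between any of capacitor, transformer's own z axis and vertical above 0.6 rad).
It also fails if it takes over 66 s, if anything falls off the work surface, if the arm or the gripper's body presses on something with over 40 N, if the wrist force passes 120 N, or if a joint passes its speed limit or range.

## Working session

There is one attempt and no reset: what is moved stays moved. The work goes in short steps, Python scripts to look and compute and a shell command to move; the robot and the scene stay as the last step left them, time stands still between calls to the robot, and variables do not carry over. Pictures are saved under pics/ and viewed, and the job is handed in when it is done.

```bash
ls; mkdir -p pics; python3 - <<'E'
from cell import env
import cv2,numpy as np
np.set_printoptions(precision=4,suppress=True)
print(env.get_obs())
for n in ["scene","side","wrist"]:
    c=env.read_camera(n); print(n,c["fx"],c["fy"],c["cx"],c["cy"]); print(c["cam_to_world"]); print([k for k in c])
    cv2.imwrite(f"pics/{n}0.png",cv2.resize(c["image"][:,:,::-1],(800,600),interpolation=cv2.INTER_CUBIC))
E
```

```text
pics
{'time_s': 0.0, 'qpos': array([-75.7397,  18.4411,  -4.0139,  83.1744,   1.2974,  78.5423,
        -3.2613]), 'joint_velocities': array([-0.083 , -0.0466,  0.028 ,  0.1122, -0.0238, -0.0173,  0.0304]), 'effort': array([ -0.0003, -49.1297,  -0.4037, -31.2537,  -0.0638,   0.0435,
         0.0002]), 'tool_pos': array([0.1512, 0.6316, 0.2214]), 'tool_rot': array([-90.1125,  -0.0087, -13.4528]), 'force': array([ 0.1219, -0.0047,  0.3859]), 'wrist_torque': array([0.0035, 0.0004, 0.0125]), 'grip_width': 0.08688624449095599}
scene 408.96129233622867 408.96129233622867 252.99967470301885 192.47087638837954
[[ 0.2864 -0.7728  0.5664  1.0417]
 [ 0.9581  0.2274 -0.1741 -0.1535]
 [ 0.0057  0.5925  0.8055  0.8701]
 [ 0.      0.      0.      1.    ]]
['image', 'fx', 'fy', 'cx', 'cy', 'cam_to_world']
side 496.0077005518173 496.0077005518173 248.80338917594503 195.3718983289527
[[-0.9859  0.1175 -0.1191  0.3766]
 [-0.1668 -0.7447  0.6462  0.7566]
 [-0.0127  0.6569  0.7538  0.96  ]
 [ 0.      0.      0.      1.    ]]
['image', 'fx', 'fy', 'cx', 'cy', 'cam_to_world']
wrist 297.3186396354542 297.3186396354542 259.0828712644302 196.80371523699588
[[ 0.2329 -0.9275 -0.2925  0.0708]
 [ 0.9725  0.2217  0.0713  0.6514]
 [-0.0013 -0.301   0.9536  0.3836]
 [ 0.      0.      0.      1.    ]]
['image', 'fx', 'fy', 'cx', 'cy', 'cam_to_world']
```

View pics/scene0.png

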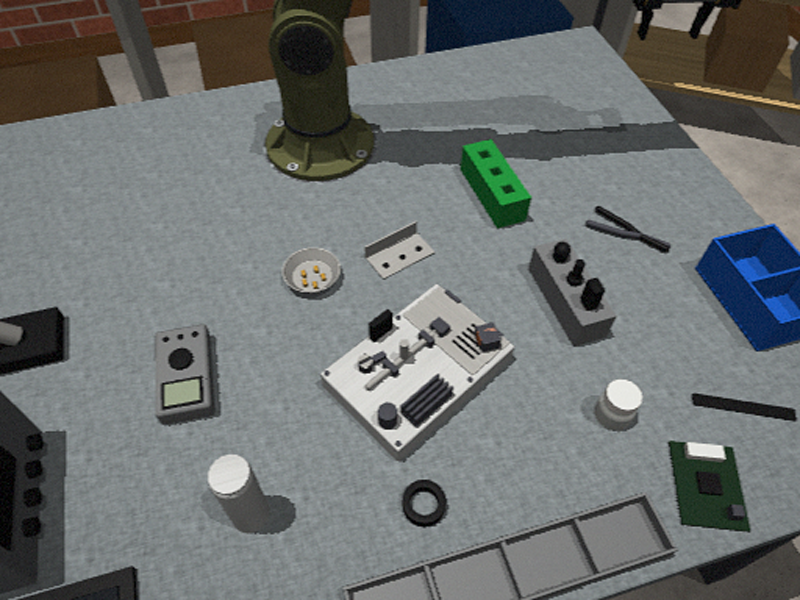

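View pics/side0.png

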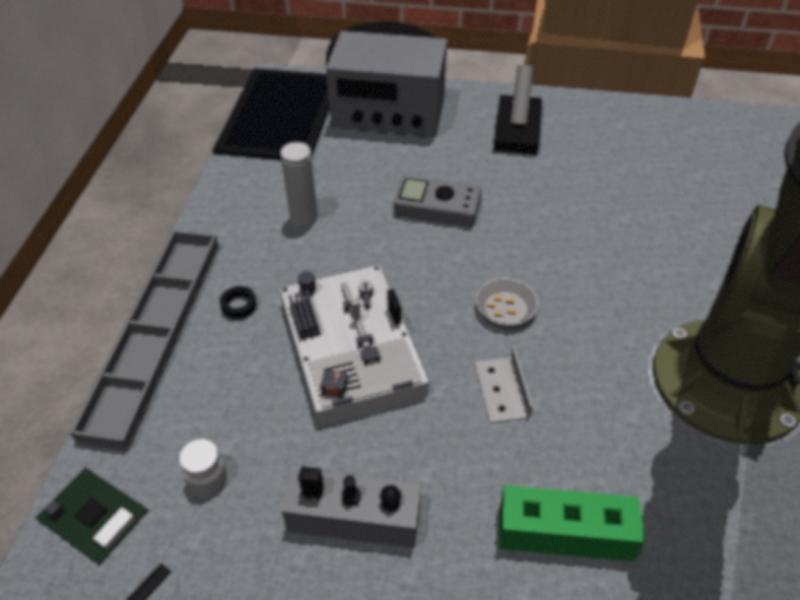

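View pics/wrist0.png

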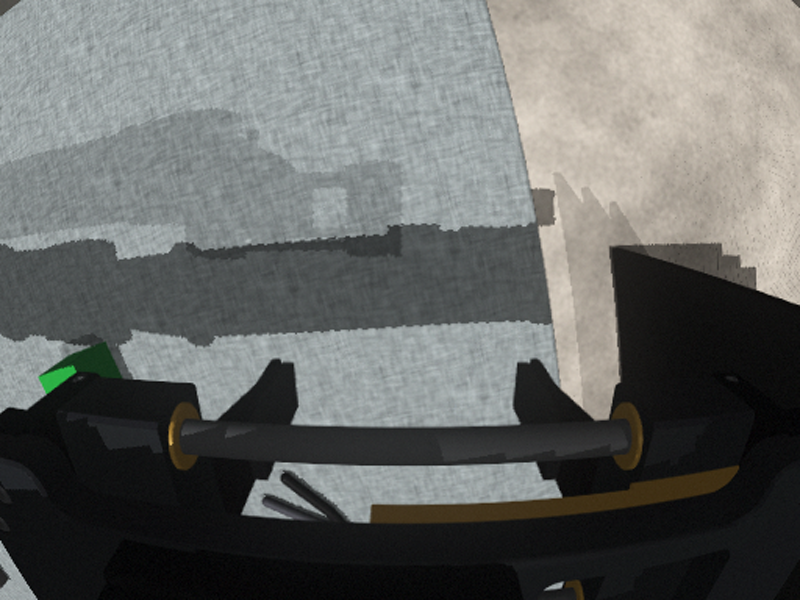

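The scene view shows the box at about (415,370), the grey stand at (570,290) with the oblong-handled driver nearest the camera, the meter at (185,370), the spray can at (235,490), the jar at (620,400) and the tape at (425,500). I'll zoom in.

```bash
python3 - <<'E'
from cell import env
import cv2,numpy as np
for n,(x0,y0,w,h) in {"scene":(195,175,150,120),"side":(170,160,110,100)}.items():
    c=env.read_camera(n)
    cv2.imwrite(f"pics/{n}_raw.png",c["image"][:,:,::-1])
    im=c["image"][y0:y0+h,x0:x0+w,::-1]
    s=5 if n=="scene" else 6
    cv2.imwrite(f"pics/{n}_z.png",cv2.resize(im,None,fx=s,fy=s,interpolation=cv2.INTER_CUBIC))
c=cv2.imread("pics/scene_raw.png")[145:225,330:400]; cv2.imwrite("pics/stand_z.png",cv2.resize(c,None,fx=7,fy=7,interpolation=cv2.INTER_CUBIC))
c=cv2.imread("pics/side_raw.png")[290:355,175:275]; cv2.imwrite("pics/stand_z2.png",cv2.resize(c,None,fx=7,fy=7,interpolation=cv2.INTER_CUBIC))
E
```

```text
(no output)
```

View pics/scene_z.png

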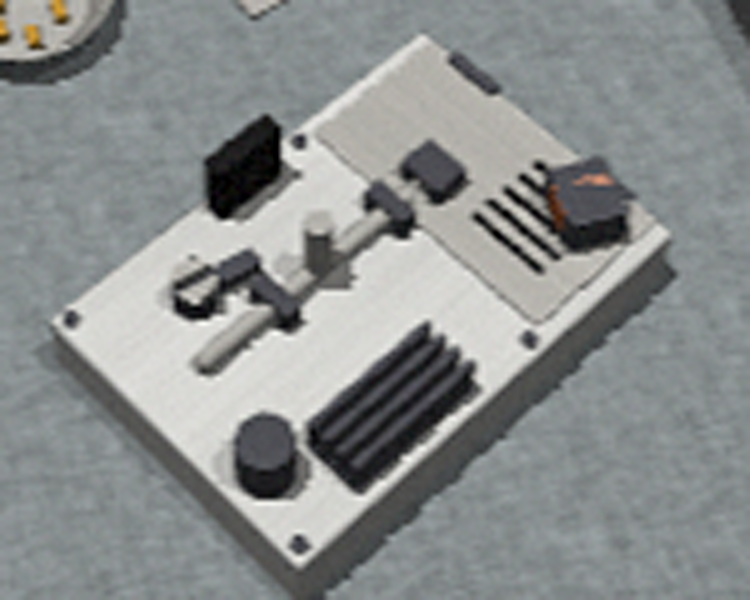

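View pics/side_z.png

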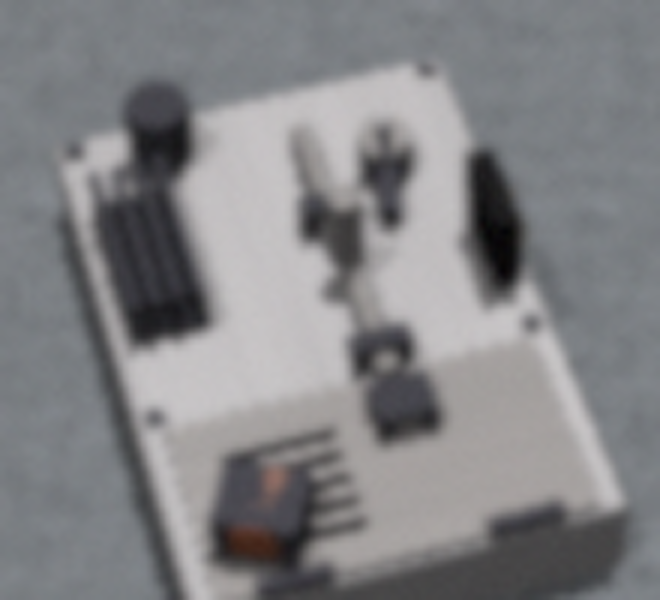

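View pics/stand_z.png

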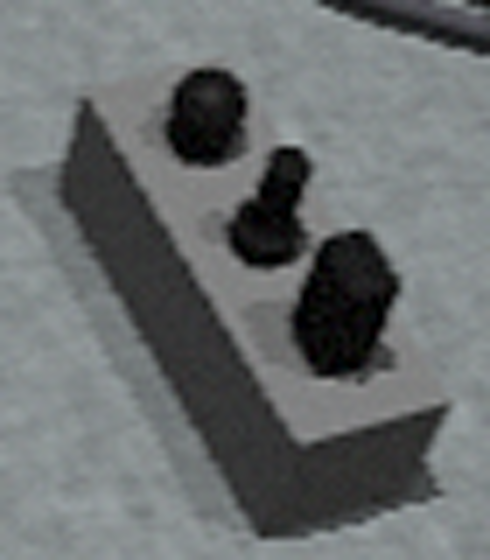

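View pics/stand_z2.png

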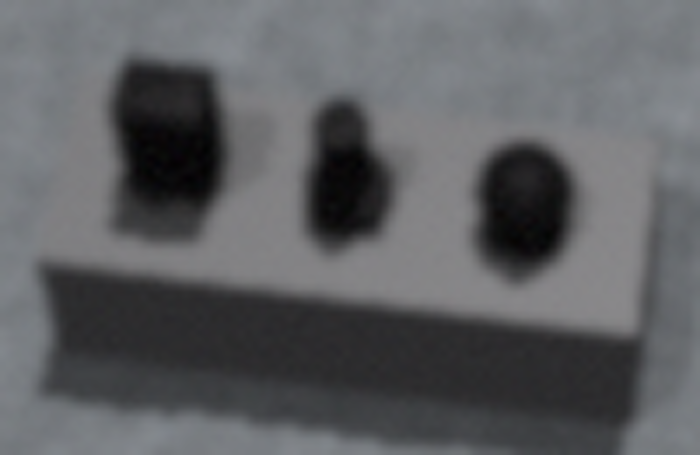

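The rod's tail is at zoom (205,360), the knob top at (318,220), the screw head at (195,285) with its arm towards (240,265), and the keeper on the hatch side. The driver is in the stand's end pocket nearest the scene camera. Next I'll fit the poses.

```bash
cat > h.py <<'E'
import numpy as np,cv2
from scipy.optimize import least_squares
np.set_printoptions(precision=4,suppress=True)
def ray(c,u,v):
    x=(u-c["cx"])/c["fx"];y=(v-c["cy"])/c["fy"]
    if c.get("fish"):
        r=np.hypot(x,y); s=np.sin(r)/max(r,1e-9); d=np.array([x*s,-y*s,-np.cos(r)])
    else: d=np.array([x,-y,-1])
    T=c["cam_to_world"]; return T[:3,3],T[:3,:3]@d
def plane(c,u,v,z):
    o,d=ray(c,u,v); return o+d*(z-o[2])/d[2]
def proj(c,p):
    T=c["cam_to_world"]; q=T[:3,:3].T@(np.asarray(p)-T[:3,3]); q=np.array([q[0],-q[1],-q[2]])
    if c.get("fish"):
        rr=np.hypot(q[0],q[1]); th=np.arctan2(rr,q[2]); k=th/max(rr,1e-9); return np.array([c["cx"]+c["fx"]*q[0]*k,c["cy"]+c["fy"]*q[1]*k])
    return np.array([c["cx"]+c["fx"]*q[0]/q[2],c["cy"]+c["fy"]*q[1]/q[2]])
def cam(n):
    from cell import env
    c=env.read_camera(n); c["fish"]=(n=="wrist"); return c
def uz(z,s,o): return ((z[0]+.5)/s-.5+o[0],(z[1]+.5)/s-.5+o[1])
def rectfit(obs,hx,hy,z,g):
    # obs: list (cam,(u,v),(sx,sy))
    f=lambda p: np.concatenate([proj(c,[p[0]+np.cos(p[2])*a*hx-np.sin(p[2])*b*hy,p[1]+np.sin(p[2])*a*hx+np.cos(p[2])*b*hy,z])-np.array(uv) for c,uv,(a,b) in obs])
    r=least_squares(f,g); return r.x,f(r.x)
def loc(p,b): # world->box frame xy
    d=np.asarray(p)[:2]-b[:2]; c,s=np.cos(b[2]),np.sin(b[2]); return np.array([c*d[0]+s*d[1],-s*d[0]+c*d[1]])
def glob(l,b):
    c,s=np.cos(b[2]),np.sin(b[2]); return np.array([b[0]+c*l[0]-s*l[1],b[1]+s*l[0]+c*l[1]])
E
python3 - <<'E'
from h import *
S=cam("scene");D=cam("side")
zs=lambda x,y:uz((x,y),5,(195,175)); zd=lambda x,y:uz((x,y),6,(170,160))
c0=[plane(S,*zs(*p),.04) for p in [(425,38),(668,235),(300,568),(52,328)]]
for p in c0: print(p)
d0=[plane(D,*zd(*p),.04) for p in [(62,155),(440,65),(625,505)]]
print("side");[print(p) for p in d0]
# corners: (+y,-x)=(425,38); (+x,+y)=(668,235); (+x,-y)=(300,568); (-x,-y)=(52,328)
obs=[(S,zs(425,38),(-1,1)),(S,zs(668,235),(1,1)),(S,zs(300,568),(1,-1)),(S,zs(52,328),(-1,-1))]
od=[(D,zd(62,155),(1,-1)),(D,zd(440,65),(-1,-1)),(D,zd(625,505),(-1,1))]
for o in (obs,od,obs+od):
    b,r=rectfit(o,.085,.125,.04,[.6,.05,.7]);print("box",b,np.degrees(b[2]),r.round(1))
kz=.088
k=plane(S,*zs(318,220),kz);print("knob",k,loc(k,b))
sc=plane(S,*zs(196,283),.061);print("screw S",sc,loc(sc,b))
sd=plane(D,*zd(388,148),.061);print("screw D",sd,loc(sd,b))
t=plane(S,*zs(205,362),.048);print("tail",loc(t,b))
t=plane(S,*zs(430,165),.056);print("keeper",loc(t,b))
t=plane(S,*zs(240,262),.053);print("arm",loc(t,b))
zt=lambda x,y:uz((x,y),7,(330,145)); zu=lambda x,y:uz((x,y),7,(175,290))
# stand: top corners
for p in [(85,98),(300,443),(448,402)]: print("standS",plane(S,*zt(*p),.06))
for p in [(40,262),(638,333),(655,142)]: print("standD",plane(D,*zu(*p),.06))
print("driver top S",plane(S,*zt(355,255),.11),"D",plane(D,*zu(170,85),.11))
E
```

```text
[0.446  0.1008 0.04  ]
[0.592 0.174 0.04 ]
[ 0.7038 -0.044   0.04  ]
[ 0.5583 -0.1202  0.04  ]
side
[ 0.6983 -0.0378  0.04  ]
[ 0.5511 -0.1137  0.04  ]
[0.4418 0.1025 0.04  ]
box [0.5743 0.0278 0.4729] 27.095040896723642 [-0.7 -1.3  1.6 -0.1  0.1  1.4 -1.1 -0.8]
box [0.5709 0.0326 0.4656] 26.674924689620646 [-1.5 -1.1  0.3 -1.   1.1  1.5]
box [0.5727 0.0293 0.468 ] 26.81587601524778 [-0.  -1.8  2.1 -0.5  0.2  0.5 -0.6 -1.8 -2.  -2.1 -0.4 -2.   0.6  0.1]
knob [0.5656 0.0057 0.088 ] [-0.017  -0.0178]
screw S [ 0.5661 -0.0526  0.061 ] [-0.0428 -0.0701]
screw D [ 0.5599 -0.0442  0.061 ] [-0.0446 -0.0598]
tail [-0.0151 -0.09  ]
keeper [-0.0171  0.0578]
arm [-0.041  -0.0445]
standS [0.4321 0.2764 0.06  ]
standS [0.5969 0.2831 0.06  ]
standS [0.5958 0.3401 0.06  ]
standD [0.5943 0.3432 0.06  ]
standD [0.4261 0.3372 0.06  ]
standD [0.4297 0.279  0.06  ]
driver top S [0.5599 0.3087 0.11  ] D [0.5603 0.3097 0.11  ]
```

```bash
python3 -m pendant '[1,-0.8,0,0,0,0,87, 1,-0.8,0,0,0,0,87, 1,-0.8,0,0,0,0,87, 1,-0.8,0,0,0,0,87, 1,-0.8,0,0,0,0,87, 1,-0.8,0,0,0,0,87, 1,-0.8,0,0,0,0,87, 1,-0.8,0,0,0,0,87, 1,-0.8,0,0,0,0,87, 1,-0.8,0,0,0,0,87]'
python3 -m pendant '[0,0,0,0,0,0,87,0,0,0,0,0,0,87]'
python3 - <<'E'
from h import *
W=cam("wrist")
import pickle;pickle.dump(W,open("w1.pkl","wb"))
cv2.imwrite("pics/w1.png",cv2.resize(W["image"][:,:,::-1],(800,600),interpolation=cv2.INTER_CUBIC))
E
```

```text
time_s: 1.6
tool_pos: [0.5524, 0.3112, 0.2228]
tool_rot: [-90.0, -0.0, -13.4]
force: [1.0, -0.6, 0.6]
grip_width: 0.0871
time_s: 1.85
tool_pos: [0.5508, 0.3127, 0.2224]
tool_rot: [-90.0, 0.0, -13.5]
force: [-0.8, 0.5, -0.7]
grip_width: 0.0866
```

View pics/w1.png

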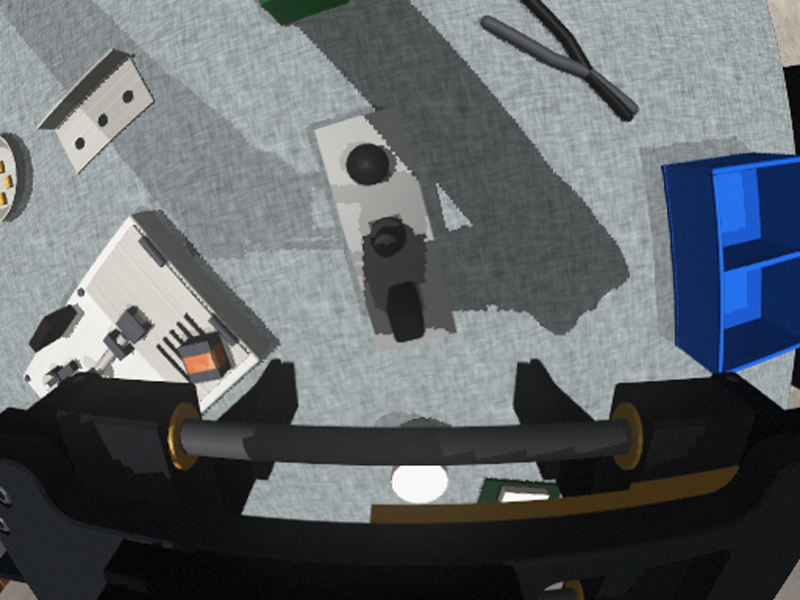

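The wrist view shows the stand spanning (315,130) to (455,340), with the awl at (368,163), the nut driver at (388,237) and the driver handle at (405,312). I'll zoom on it.

```bash
python3 - <<'E'
from h import *
import pickle;W=pickle.load(open("w1.pkl","rb"))
im=W["image"][60:230,190:310,::-1].astype(float); im=np.clip(255*(im/255)**.5,0,255).astype(np.uint8)
cv2.imwrite("pics/w1z.png",cv2.resize(im[80:],None,fx=6,fy=6,interpolation=cv2.INTER_CUBIC))
cv2.imwrite("pics/w1y.png",cv2.resize(im,None,fx=3.5,fy=3.5,interpolation=cv2.INTER_CUBIC))
E
```

```text
(no output)
```

View pics/w1z.png

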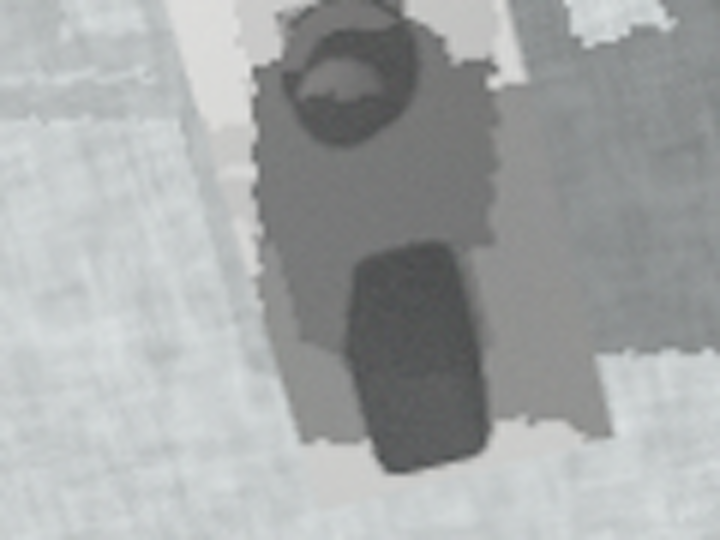

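View pics/w1y.png

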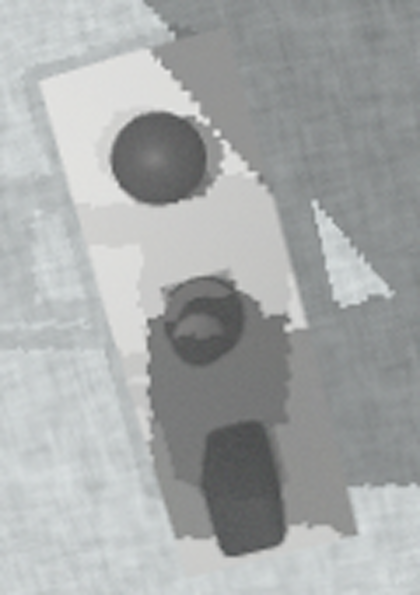

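```bash
cat > sil.py <<'E'
from h import *
import pickle
from scipy.optimize import minimize
W=pickle.load(open("w1.pkl","rb"))
S=cam("scene");D=cam("side")
def mask(c,box,thr):
    u0,v0,u1,v1=box; g=c["image"].max(2); m=np.zeros(g.shape,np.uint8); m[v0:v1,u0:u1]=(g[v0:v1,u0:u1]<thr)
    n,l,st,_=cv2.connectedComponentsWithStats(m); k=1+np.argmax(st[1:,4]); return (l==k),st[k]
# wrist
g=W["image"].max(2); print("wrist vals handle",g[200:212,255:268:4].ravel()[:6],"shadow",g[180,245],g[185,275])
E
python3 - <<'E'
from sil import *
mw,st=mask(W,(245,178,275,225),40); print("w",st)
print(S["image"].max(2)[175:205,372:392:3])
ms,st=mask(S,(368,175,390,200),40); print("s",st)
md,st=mask(D,(186,296,208,322),50); print("d",st)
out=np.hstack([cv2.resize((m[v0:v1,u0:u1]*255).astype(np.uint8),(260,260),interpolation=0) for m,(u0,v0,u1,v1) in [(mw,(235,170,285,230)),(ms,(360,170,400,205)),(md,(180,290,215,325))]])
cv2.imwrite("pics/masks.png",out)
def sil(c,p,shape):
    pts=[]
    for z in (.06,.11):
        for a,b in [(-1,-1),(-1,1),(1,1),(1,-1)]:
            xy=glob((a*.014,b*.010),p); pts.append(proj(c,[*xy,z]))
    h=cv2.convexHull(np.array(pts,np.float32)); m=np.zeros((shape[0],shape[1]),np.uint8)
    cv2.fillConvexPoly(m,np.round(h*16).astype(np.int32),1,cv2.LINE_8,4); return m>0
def cost(p,L):
    return sum(w*np.logical_xor(sil(c,p,m.shape),m).sum()/m.sum() for c,m,w in L)
for nm,L in {"W":[(W,mw,1)],"S":[(S,ms,1)],"D":[(D,md,1)],"all":[(W,mw,2),(S,ms,1),(D,md,1)]}.items():
    best=min((minimize(cost,[.56,.31,y0],args=(L,),method="Nelder-Mead",options=dict(initial_simplex=[[.56,.31,y0],[.563,.31,y0],[.56,.313,y0],[.56,.31,y0+.2]])) for y0 in np.radians([-60,-30,-10,0,10,30,60,90])),key=lambda r:r.fun)
    print(nm,best.x,np.degrees(best.x[2]),best.fun)
zy=lambda x,y:uz((x,y),3.5,(190,60))
obs=[(W,zy(40,82),(-1,-1)),(W,zy(192,588),(1,-1)),(W,zy(357,533),(1,1)),(W,zy(232,28),(-1,1))]
b,r=rectfit(obs,.085,.03,.06,[.51,.31,0]);print("stand W",b,r.round(1))
zt=lambda x,y:uz((x,y),7,(330,145)); zu=lambda x,y:uz((x,y),7,(175,290))
obs2=[(S,zt(85,98),(-1,-1)),(S,zt(300,443),(1,-1)),(S,zt(448,402),(1,1)),(D,zu(40,262),(1,1)),(D,zu(638,333),(-1,1)),(D,zu(655,142),(-1,-1))]
b2,r=rectfit(obs2,.085,.03,.06,[.51,.31,0]);print("stand SD",b2,r.round(1))
print("pocket+50",glob((.05,0),b),glob((.05,0),b2))
E
```

```text
wrist vals handle [30 32 32 28 34 32] shadow 58 82
w [248 180  23  39 701]
[[ 93 118  80  79  80  79  84]
 [ 45 118 101  83  76  84  83]
 [ 26 122 122  76  84  81  81]
 [ 10 127  68   4  87  82  85]
 [ 31  39  14   8  77  86  81]
 [ 40  33   4  25  61  83  83]
 [ 42  20  19  20  31  79  87]
 [ 55  17  17  16  12  81  81]
 [ 51   5  22  21  15  86  83]
 [ 54  16  19  22  20  66  87]
 [ 52   7  20  19  27  66  82]
 [ 40  20  16  14  19  60  76]
 [ 37  21  17  24  19  73  77]
 [ 34   5   0  19  12  84  75]
 [ 14   8  14   0  15  83  75]
 [ 10  14  13   6  12  76  76]
 [  0  16  18  17  22  80  77]
 [ 30  17   0  16  45  72  81]
 [ 32  16   7  20  60  74  88]
 [ 42  15   7  13  69  73  83]
 [ 52   8  24   9  76  72  74]
 [ 50  17  18   8  74  75  75]
 [ 57  27   0  33  71  76  73]
 [ 64  41  40  80  75  76  74]
 [ 75  71  80  73  75  74  77]
 [ 75  77  74  73  78  75  72]
 [ 73  70  77  71 121 149 114]
 [ 73  70  71  71  69 143 147]
 [ 74 118 115 115 144 144 109]
 [146 144 140 147 145  89  54]]
s [371 178  16  21 226]
d [186 296  22  24 299]
W [ 0.5625  0.3106 -0.1231] -7.053328559207666 0.20970042796005706
S [ 0.5608  0.3102 -0.4125] -23.634942057817682 0.21238938053097345
D [0.5607 0.3118 0.3697] 21.181010962154296 0.3210702341137124
all [ 0.5627  0.3105 -0.1277] -7.31756776592436 1.199925504609793
stand W [0.5146 0.3102 0.026 ] [ 0.5  0.3 -0.9 -2.1  1.3  1.4 -0.8  0.3]
stand SD [0.5121 0.31   0.0306] [-0.3 -1.2  0.   0.4  1.  -0.1 -0.9 -0.4 -0.1  0.1  0.9 -0.6]
pocket+50 [0.5646 0.3115] [0.5621 0.3115]
```

View pics/masks.png

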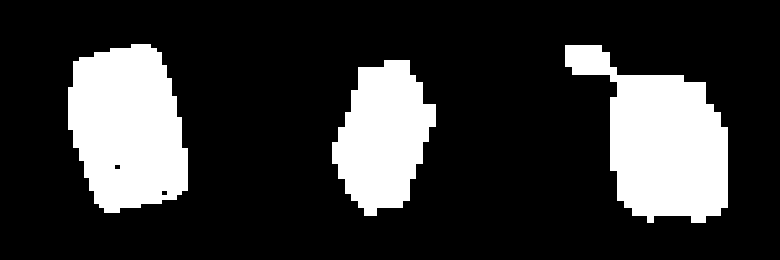

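```bash
python3 -m pendant '[0.05,-0.96,0,0,0,-1,60, 0.05,-0.96,0,0,0,-1,60, 0.05,-0.96,0,0,0,-1,60, 0.05,-0.96,0,0,0,-1,60, 0.05,-0.96,0,0,0,-1,60, 0.05,-0.96,0,0,0,0,60, 0.05,-0.96,0,0,0,0,60, 0.05,-0.96,0,0,0,0,60,0,0,0,0,0,0,60]'
python3 - <<'E'
from h import *
W=cam("wrist")
import pickle;pickle.dump(W,open("w2.pkl","wb"))
cv2.imwrite("pics/w2.png",cv2.resize(W["image"][:,:,::-1],(800,600),interpolation=cv2.INTER_CUBIC))
E
```

```text
time_s: 3.12
tool_pos: [0.5671, 0.0019, 0.2231]
tool_rot: [-90.0, -0.1, -63.7]
force: [-0.2, 0.5, -0.1]
grip_width: 0.0598
```

View pics/w2.png

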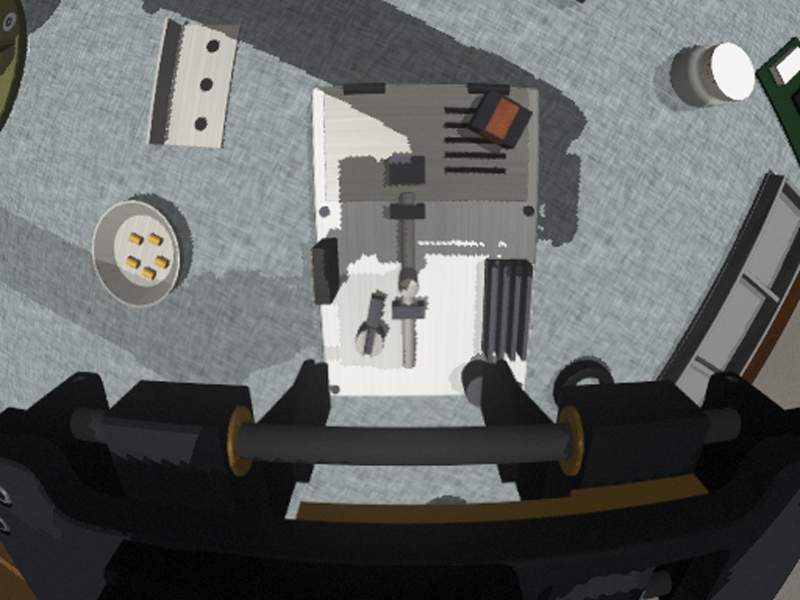

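The view from the box's +y side shows the knob top at about (410,285), the screw head at (370,340) with its arm up to (378,295), and the bolt leading end at (407,200). All four box corners except those behind the fingers are visible.

```bash
python3 - <<'E'
import pickle,cv2
W=pickle.load(open("w2.pkl","rb"))
cv2.imwrite("pics/w2z.png",cv2.resize(W["image"][50:256,192:350,::-1],None,fx=4,fy=4,interpolation=cv2.INTER_CUBIC)[:, :])
im=W["image"][160:245,210:290,::-1]
cv2.imwrite("pics/w2y.png",cv2.resize(im,None,fx=7,fy=7,interpolation=cv2.INTER_CUBIC))
a=cv2.imread("pics/w2z.png");cv2.imwrite("pics/w2z.png",a[:600])
E
```

```text
(no output)
```

View pics/w2z.png

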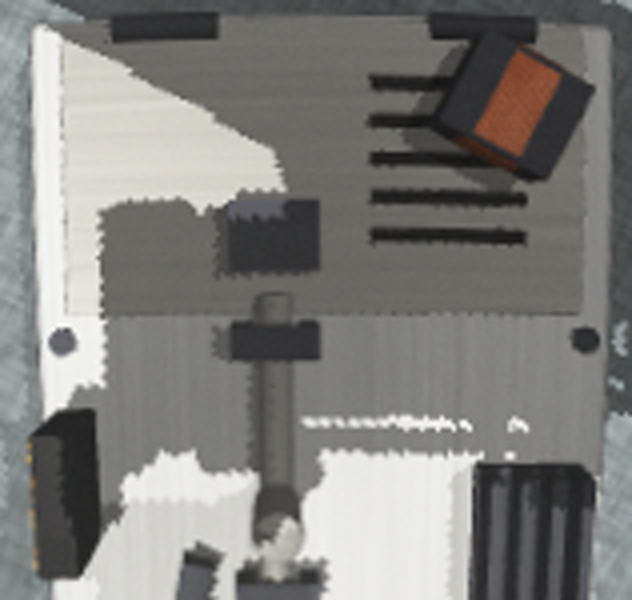

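View pics/w2y.png

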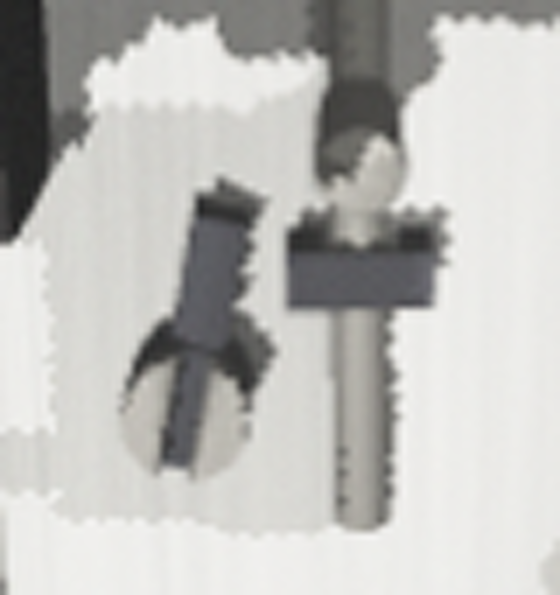

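```bash
python3 - <<'E'
from h import *
import pickle
W=pickle.load(open("w2.pkl","rb"))
z4=lambda x,y:uz((x,y),4,(192,50)); z7=lambda x,y:uz((x,y),7,(210,160)); zf=lambda x,y:uz((x,y),1.5625,(0,0))
obs=[(W,z4(33,24),(-1,1)),(W,z4(609,26),(1,1)),(W,zf(331,395),(-1,-1)),(W,zf(526,395),(1,-1))]
b,r=rectfit(obs,.085,.125,.04,[.57,.03,.47]);print("boxW",b,np.degrees(b[2]),r.round(1))
k=plane(W,*z7(362,168),.088);print("knob",k,loc(k,b))
s=plane(W,*z7(184,414),.061);print("screw",s,loc(s,b))
a=plane(W,*z7(222,205),.053);print("arm end",a,loc(a,b))
s1=plane(W,*z7(195,350),.061);s2=plane(W,*z7(175,470),.055);
d=loc(a,b)-loc(s,b);print("q",np.degrees(np.arctan2(d[0],d[1])),np.linalg.norm(d))
print("tail",loc(plane(W,*z7(362,528),.048),b),"keeper",loc(plane(W,*z4(275,235),.056),b),"tip",loc(plane(W,*z4(273,293),.048),b))
# rod axis directions
p=plane(W,*z4(272,300),.053);q=plane(W,*z7(362,500),.053);print("rod az",np.degrees(np.arctan2(*(p-q)[1::-1])), loc(p,b),loc(q,b))
b2=np.array([.5727,.0293,.468])
print("screw by SD box",glob((-.0455,-.065),b2),glob((-.0455,-.065),b))
for n,zz in (("scene",lambda x,y:uz((x,y),5,(195,175))),):
    S=cam(n); print(loc(plane(S,*zz(196,283),.061),b))
E
```

```text
boxW [0.5747 0.0283 0.4741] 27.164377617638813 [-0.9  0.   1.9 -0.5 -1.7  1.7  0.7 -0.9]
knob [0.5681 0.0064 0.088 ] [-0.0159 -0.0165]
screw [ 0.5637 -0.0515  0.061 ] [-0.0462 -0.0659]
arm end [ 0.5545 -0.0179  0.053 ] [-0.0391 -0.0319]
q 11.811034238595365 0.03478845632686976
tail [-0.0166 -0.0935] keeper [-0.0156  0.0601] tip [-0.0164  0.0436]
rod az 117.21916519657555 [-0.0167  0.042 ] [-0.0166 -0.0857]
screw by SD box [ 0.5614 -0.0492] [ 0.5639 -0.0503]
[-0.0445 -0.068 ]
```

```bash
python3 -m pendant '[0.02,0.11,0,0,0,0.05,38, 0,0,-1,0,0,0,38, 0,0,-1,0,0,0,38, 0,0,-1,0,0,0,38, 0,0,-0.6,0,0,0,38, 0,0,-0.42,0,0,0,38, 0,0,0,0,0,0,38]' 20
python3 - <<'E'
from h import *
W=cam("wrist")
cv2.imwrite("pics/w3.png",cv2.resize(W["image"][:,:,::-1],(800,600),interpolation=cv2.INTER_CUBIC))
E
```

```text
time_s: 4.1
tool_pos: [0.5673, 0.0104, 0.0608]
tool_rot: [-90.1, 0.0, -62.9]
force: [0.5, -0.3, 1.2]
grip_width: 0.0381
```

View pics/w3.png

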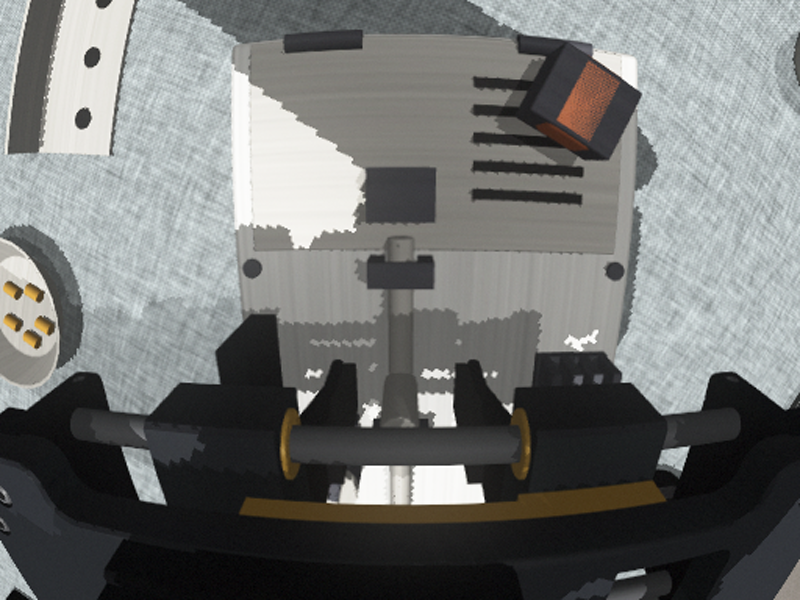

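```bash
python3 -m pendant '[0,0,0,0,0,0,8, 0,0,0,0,0,0,8, 0,0,0,0,0,0,8, -0.1,0.2,0,0,0,0,8, -0.11,0.22,0,0,0,0,8, -0.11,0.22,0,0,0,0,8, -0.11,0.22,0,0,0,0,8]' 25
python3 -m pendant '[-0.03,0.06,0,0,0,0,8, 0,0,0,0,0,0,8]'
```

```text
time_s: 5.03
tool_pos: [0.5514, 0.0376, 0.0623]
tool_rot: [-90.1, -0.5, -63.1]
force: [5.4, -20.9, -3.6]
grip_width: 0.0134
time_s: 5.28
tool_pos: [0.5514, 0.0375, 0.0623]
tool_rot: [-90.1, -0.6, -63.2]
force: [3.9, -15.2, -1.4]
grip_width: 0.0133
```

```bash
python3 - <<'E'
from h import *
W=cam("wrist")
cv2.imwrite("pics/w4.png",cv2.resize(W["image"][:,:,::-1],(800,600),interpolation=cv2.INTER_CUBIC))
S=cam("scene");cv2.imwrite("pics/s4.png",cv2.resize(S["image"][175:295,195:345,::-1],None,fx=5,fy=5,interpolation=cv2.INTER_CUBIC))
E
```

```text
(no output)
```

View pics/w4.png

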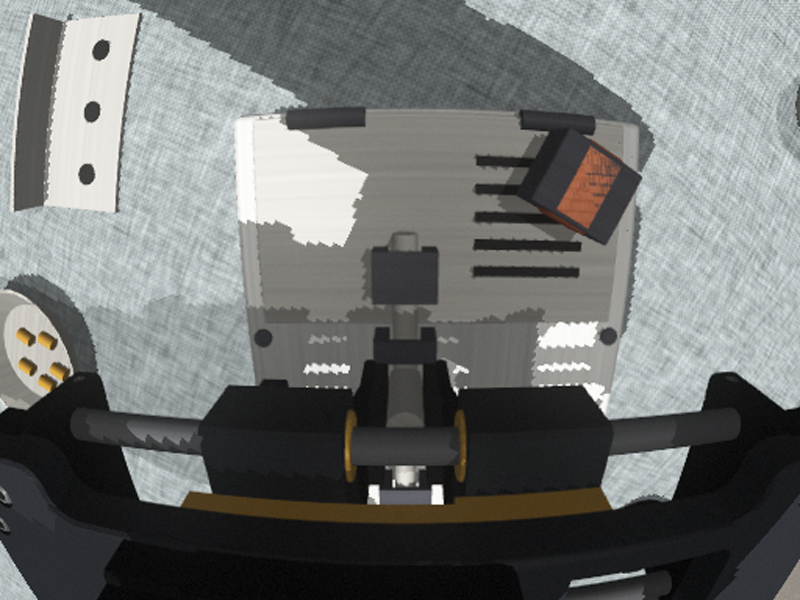

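View pics/s4.png

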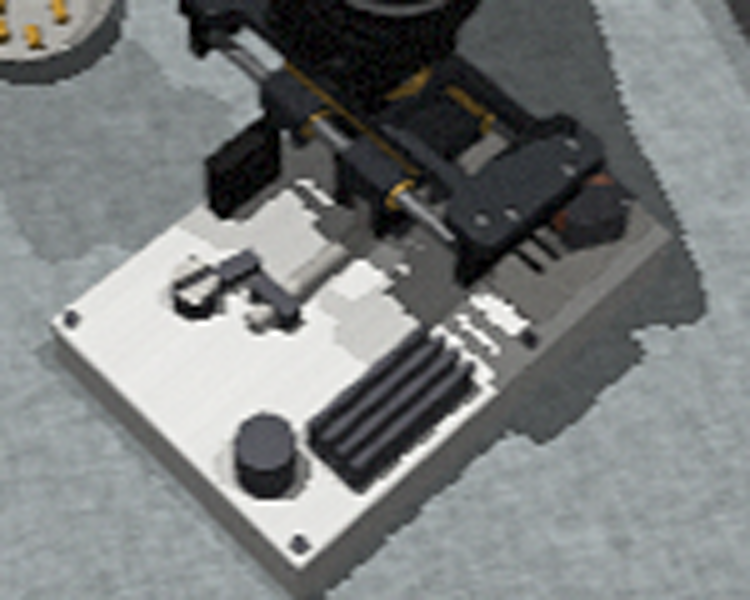

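```bash
python3 - <<'E'
from h import *
W=cam("wrist")
import pickle;pickle.dump(W,open("w4.pkl","wb"))
b=np.array([.5742,.0285,.474])
zf=lambda x,y:uz((x,y),1.5625,(0,0))
print("corners",loc(plane(W,*zf(238,118),.04),b),loc(plane(W,*zf(638,122),.04),b))
for z in (.043,.048,.053): print("tip",loc(plane(W,*zf(403,233),z),b))
print("keeper far",loc(plane(W,*zf(403,249),.056),b),"near",loc(plane(W,*zf(403,304),.056),b))
print("tcp",loc([.5514,.0375],b), "guide",loc(plane(W,*zf(405,362),.056),b),loc(plane(W,*zf(403,328),.056),b))
S=cam("scene");zs=lambda x,y:uz((x,y),5,(195,175))
print("tail now",loc(plane(S,*zs(256,318),.045),b)," before",loc(plane(S,*zs(200,362),.045),b))
cv2.imwrite("pics/w4z.png",cv2.resize(W["image"][140:240,225:295,::-1],None,fx=6,fy=6,interpolation=cv2.INTER_CUBIC))
E
```

```text
corners [-0.0821  0.124 ] [0.0828 0.1245]
tip [-0.0161  0.075 ]
tip [-0.0161  0.0758]
tip [-0.016   0.0765]
keeper far [-0.0161  0.0711] near [-0.0162  0.0499]
tcp [-0.0162  0.0184] guide [-0.0157  0.0259] [-0.0163  0.0403]
tail now [-0.0185 -0.0549]  before [-0.0194 -0.0891]
```

View pics/w4z.png

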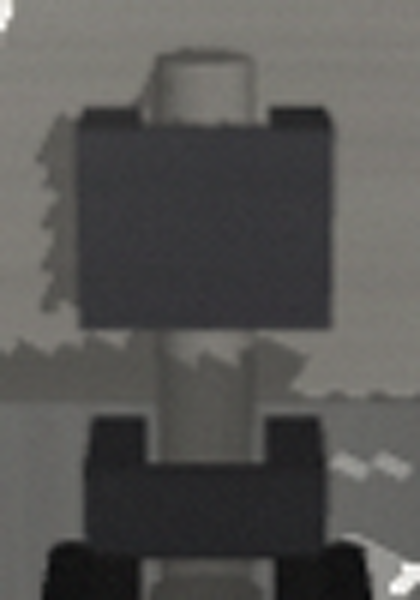

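```bash
python3 - <<'E'
from h import *
import pickle
b=np.array([.5745,.0284,.474])
W=pickle.load(open("w2.pkl","rb"))
z4=lambda x,y:uz((x,y),4,(192,50)); z7=lambda x,y:uz((x,y),7,(210,160))
print("rear guide",loc(plane(W,*z7(362,248),.056),b),loc(plane(W,*z7(362,308),.056),b))
print("front guide",loc(plane(W,*z4(275,358),.056),b),loc(plane(W,*z4(275,322),.056),b))
print("knob front/back top",[loc(plane(W,*z7(362,y),.088),b)[1] for y in (125,168,212)])
print("tip",[loc(plane(W,*z4(273,y),.053),b)[1] for y in (290,295,300)])
E
```

```text
rear guide [-0.0158 -0.039 ] [-0.016  -0.0495]
front guide [-0.016   0.0258] [-0.0158  0.0358]
knob front/back top [np.float64(-0.010140453397939463), np.float64(-0.01668182813250627), np.float64(-0.02345085274375014)]
tip [np.float64(0.044584763217397946), np.float64(0.04318456597835384), np.float64(0.041783666808721275)]
```

```bash
python3 -m pendant '[0,0,0,0,0,0,30, 0,0,0,0,0,0,30, 0.07,-0.15,0.2,0,0,0,30, 0,0,0,0,0,0,30]'
python3 -m pendant '[0,0,0,0,0,0,8, 0,0,0,0,0,0,8]'
```

```text
time_s: 5.98
tool_pos: [0.5535, 0.04, 0.0709]
tool_rot: [-89.9, -0.0, -63.0]
force: [0.4, 0.0, -0.4]
grip_width: 0.0298
time_s: 6.22
tool_pos: [0.552, 0.0403, 0.0697]
tool_rot: [-90.0, 0.0, -62.9]
force: [-6.1, -3.5, 2.4]
grip_width: 0.0172
```

```bash
python3 -m pendant '[0,0,0,0,0,0,8, -0.06,0.12,0,0,0,0,8, -0.06,0.12,0,0,0,0,8, 0,0,0,0,0,0,8]' 25
python3 - <<'E'
from h import *
W=cam("wrist")
b=np.array([.5745,.0284,.474])
from cell import env
print(loc(env.get_obs()["tool_pos"],b))
import pickle;pickle.dump(W,open("w5.pkl","wb"))
cv2.imwrite("pics/w5z.png",cv2.resize(W["image"][140:240,225:295,::-1],None,fx=6,fy=6,interpolation=cv2.INTER_CUBIC))
E
```

```text
time_s: 6.72
tool_pos: [0.5503, 0.0397, 0.0695]
tool_rot: [-90.0, -0.8, -63.3]
force: [6.4, -16.7, -5.2]
grip_width: 0.0133
[-0.0164  0.0211]
```

View pics/w5z.png

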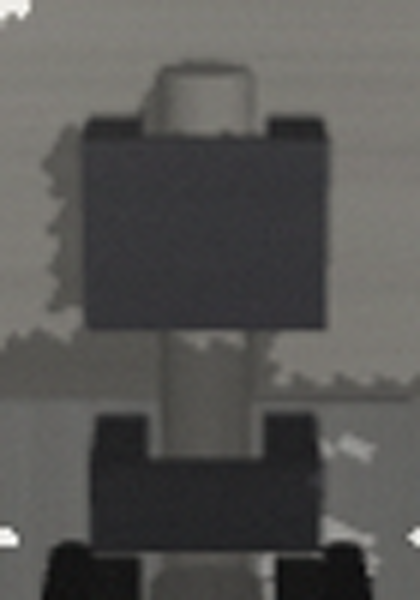

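```bash
python3 -m pendant '[0,0,0,0,0,0,40, 0,0,0,0,0,0,40, 0,0,0.8,0,0,0,50, 0,0.2,1,0,0,0.9,50, 0.04,0.9,0.8,0,0,0.9,50, 0.04,0.9,0,0,0,0.9,50, 0.04,0.9,0,0,0,0.9,50, 0.04,0.9,0,0,0,0.9,50, 0.04,0.9,0,0,0,0.9,50, 0.04,0.9,0,0,0,0.7,50]'
python3 -m pendant '[0.03,0.9,0,0,0,0,50,0,0,0,0,0,0,50]'
python3 - <<'E'
from h import *
W=cam("wrist");S=cam("scene")
import pickle;pickle.dump(W,open("w6.pkl","wb"))
cv2.imwrite("pics/w6.png",cv2.resize(W["image"][:,:,::-1],(800,600),interpolation=cv2.INTER_CUBIC))
cv2.imwrite("pics/s6.png",cv2.resize(S["image"][175:295,195:345,::-1],None,fx=5,fy=5,interpolation=cv2.INTER_CUBIC))
E
```

```text
time_s: 8.02
tool_pos: [0.5565, 0.2762, 0.1738]
tool_rot: [-89.9, 0.0, -1.6]
force: [0.5, -0.8, 0.7]
grip_width: 0.0498
time_s: 8.28
tool_pos: [0.5562, 0.3153, 0.1732]
tool_rot: [-89.9, 0.1, -1.5]
force: [-1.0, 0.2, 0.1]
grip_width: 0.0497
```

View pics/w6.png

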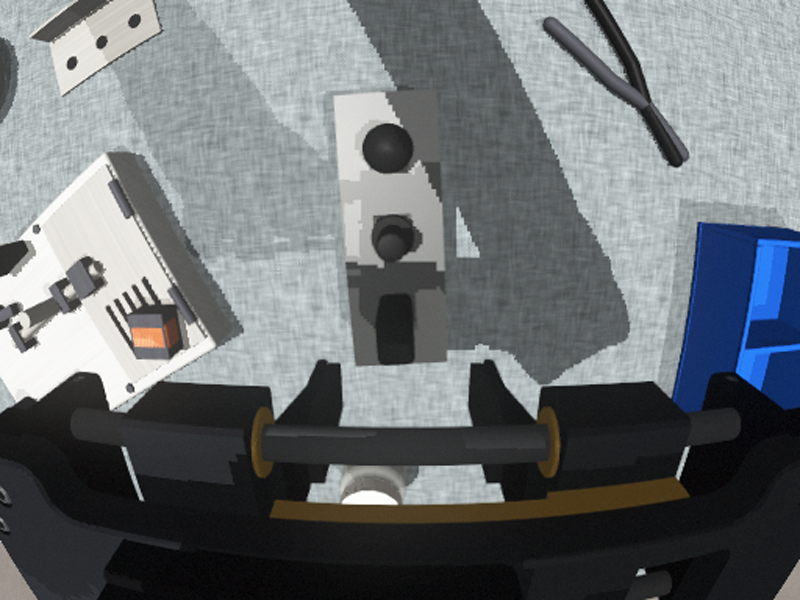

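View pics/s6.png

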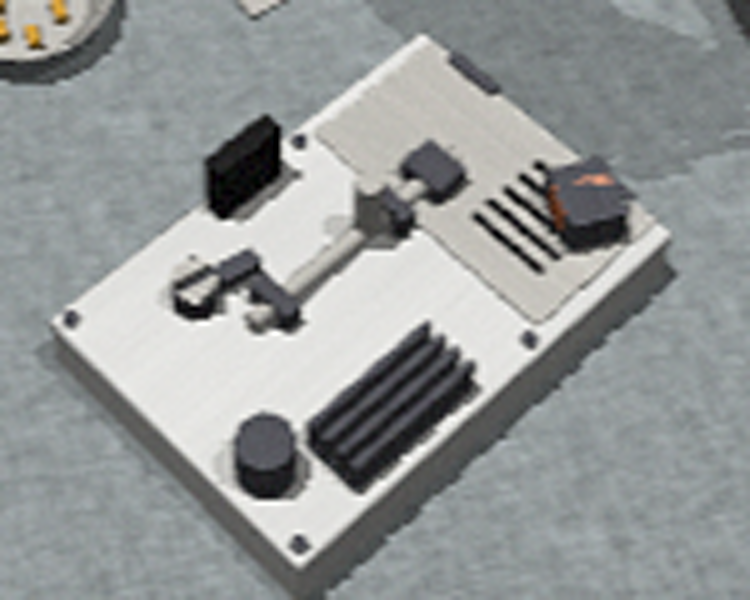

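The bolt tail is now just past the rear guide at (258,318), and the knob is up against the front guide. Next I'll refine the driver pose.

```bash
python3 - <<'E'
from h import *
import pickle
W=pickle.load(open("w6.pkl","rb"))
im=W["image"][170:240,215:295,::-1].astype(float); im=np.clip(255*(im/255)**.45,0,255).astype(np.uint8)
cv2.imwrite("pics/w6z.png",cv2.resize(im,None,fx=7,fy=7,interpolation=cv2.INTER_CUBIC))
g=W["image"].max(2); m=np.zeros(g.shape,np.uint8); m[186:236,238:268]=g[186:236,238:268]<42
n,l,st,_=cv2.connectedComponentsWithStats(m);k=1+np.argmax(st[1:,4]);m=l==k;print(st[k])
from scipy.optimize import minimize
def sil(p):
    pts=[proj(W,[*glob((a*.014,b*.010),p),z]) for z in (.06,.11) for a,b in [(-1,-1),(-1,1),(1,1),(1,-1)]]
    h=cv2.convexHull(np.array(pts,np.float32)); q=np.zeros(g.shape,np.uint8)
    cv2.fillConvexPoly(q,np.round(h*16).astype(np.int32),1,cv2.LINE_8,4); return q>0
cost=lambda p:np.logical_xor(sil(p),m).sum()/m.sum()
for y0 in np.radians([-15,-8,0,8,15]):
    r=minimize(cost,[.56,.31,y0],method="Nelder-Mead",options=dict(initial_simplex=[[.56,.31,y0],[.563,.31,y0],[.56,.313,y0],[.56,.31,y0+.1]]));print(r.x,np.degrees(r.x[2]),r.fun)
E
```

```text
[240 188  25  45 979]
[ 0.5611  0.3105 -0.0593] -3.3973968612750576 0.24616956077630234
[ 0.5631  0.3096 -0.038 ] -2.176778317547067 0.23289070480081717
[ 0.5641  0.3097 -0.0251] -1.4357102158081398 0.23186925434116445
[0.5641 0.3105 0.0073] 0.41663143401076075 0.2522982635342186
[ 0.5632  0.3105 -0.031 ] -1.7745980820146192 0.23289070480081717
```

View pics/w6z.png

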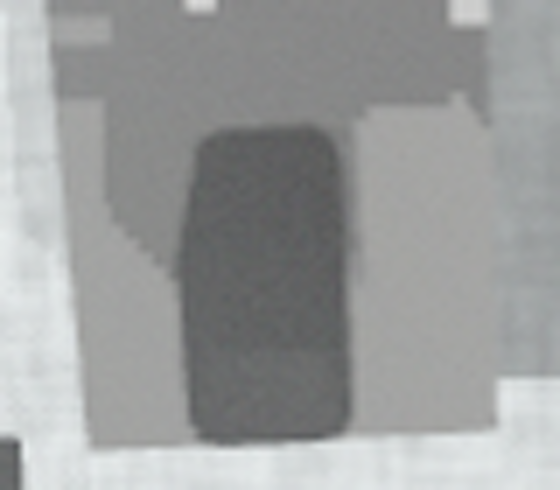

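```bash
python3 -m pendant '[0.17,-0.12,-0.4,0,0,0,44, 0,0,-0.9,0,0,0,44, 0,0,-0.9,0,0,0,44, 0,0,-0.45,0,0,0,44, 0,0,0,0,0,0,44]'
python3 - <<'E'
from h import *
W=cam("wrist")
cv2.imwrite("pics/w7.png",cv2.resize(W["image"][:,:,::-1],(800,600),interpolation=cv2.INTER_CUBIC))
E
```

```text
time_s: 9.0
tool_pos: [0.5646, 0.3034, 0.0661]
tool_rot: [-90.1, 0.1, -2.0]
force: [-0.0, 0.4, 0.2]
grip_width: 0.0441
```

View pics/w7.png

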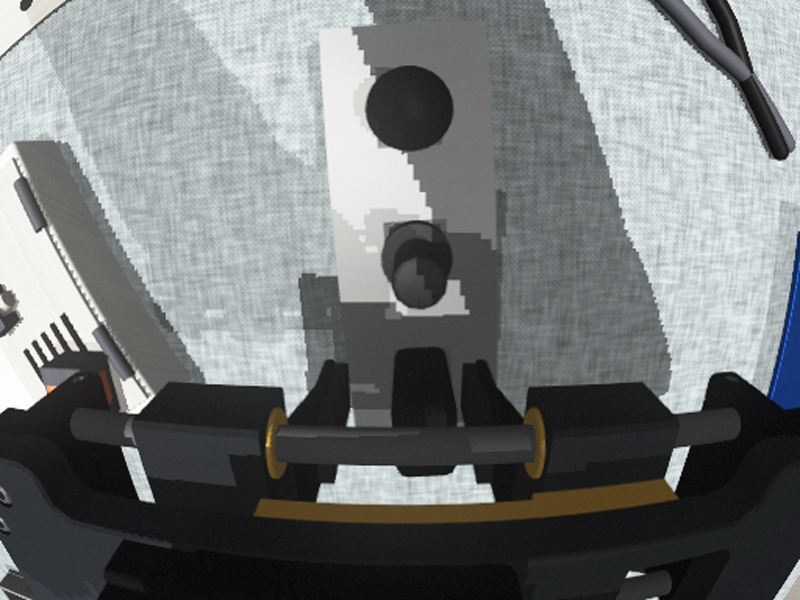

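```bash
python3 -m pendant '[0,0.15,0,0,0,0,44, 0,0,0,0,0,0,44, 0,0,0,0,0,0,10, 0,0,0,0,0,0,10, 0,0,0,0,0,0,10,0,0,0,0,0,0,10]' 45
python3 - <<'E'
from h import *
W=cam("wrist")
cv2.imwrite("pics/w8.png",cv2.resize(W["image"][:,:,::-1],(800,600),interpolation=cv2.INTER_CUBIC))
E
```

```text
time_s: 9.8
tool_pos: [0.5653, 0.3108, 0.0678]
tool_rot: [-90.0, 0.0, -2.0]
force: [0.0, 0.4, 0.6]
grip_width: 0.0199
```

View pics/w8.png

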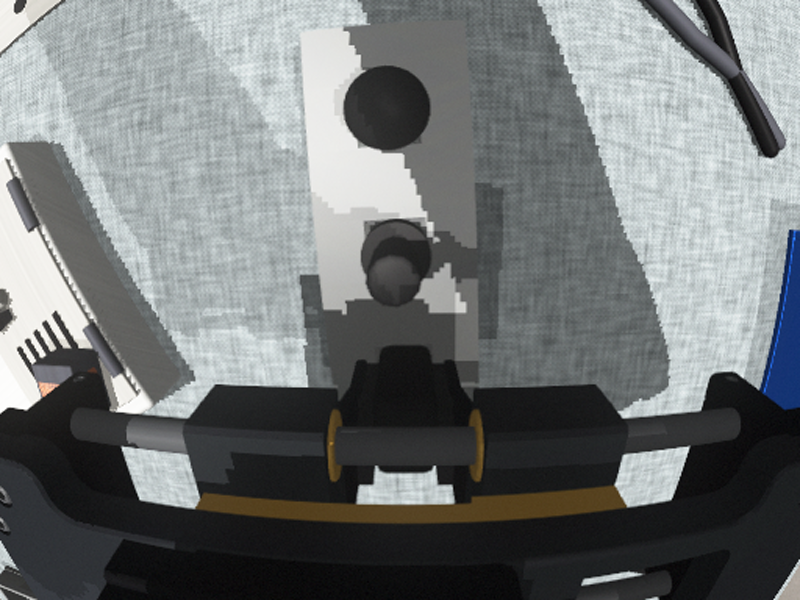

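```bash
python3 -m pendant '[0,0,0.4,0,0,0,10, 0,0,0.8,0,0,0,10, 0,0,1,0,0,0,10, 0,0,0.9,0,0,0,10, 0,-0.5,0,0,0,-0.4,10, 0,-0.8,0,0,0,-0.9,10, 0,-1,0,0,0,-0.9,10, 0,-1,0,0,0,-0.9,10, 0,-1,0,0,0,-0.9,10, 0,-1,0,0,0,-0.9,10]'
python3 -m pendant '[0,-1,0,0,0,-0.9,10, 0,-1,0,0,0,-0.9,10, 0,-1,0,0,0,-0.5,10, 0,-0.7,-0.3,0,0,0,10, 0,0,-0.4,0,0,0,10, 0,0,-0.2,0,0,0,10,0,0,0,0,0,0,10]'
python3 - <<'E'
from h import *
import pickle
W=cam("wrist");pickle.dump(W,open("w9.pkl","wb"))
cv2.imwrite("pics/w9.png",cv2.resize(W["image"][:,:,::-1],(800,600),interpolation=cv2.INTER_CUBIC))
E
```

```text
time_s: 11.1
tool_pos: [0.5654, 0.0978, 0.193]
tool_rot: [-89.9, -0.0, -51.2]
force: [-0.9, -0.6, -0.4]
grip_width: 0.02
time_s: 11.98
tool_pos: [0.5649, -0.0472, 0.1551]
tool_rot: [-90.1, 0.1, -73.8]
force: [0.3, -0.6, -0.3]
grip_width: 0.0198
```

View pics/w9.png

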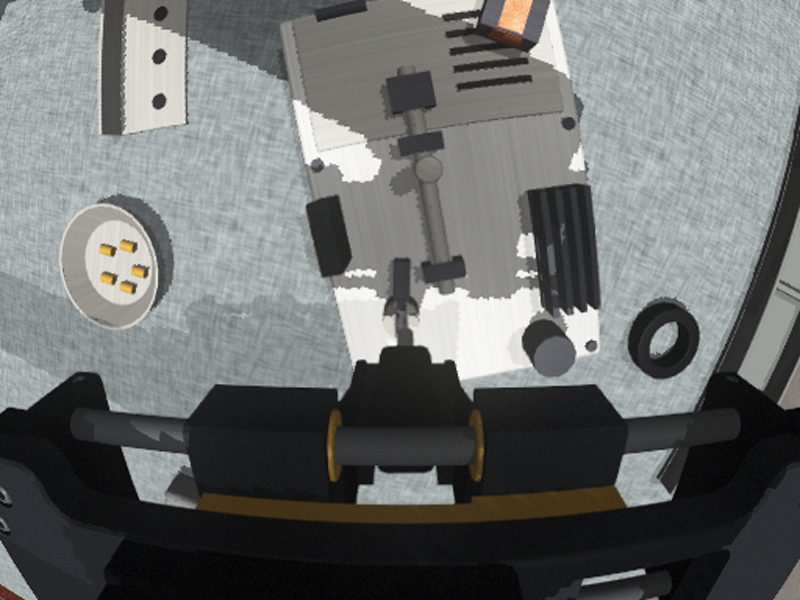

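```bash
python3 - <<'E'
from h import *
import pickle
W=pickle.load(open("w9.pkl","rb"))
im=W["image"][155:235,220:295,::-1].astype(float); im=np.clip(255*(im/255)**.7,0,255).astype(np.uint8)
cv2.imwrite("pics/w9z.png",cv2.resize(im,None,fx=7.5,fy=7.5,interpolation=cv2.INTER_CUBIC))
E
```

```text
(no output)
```

View pics/w9z.png

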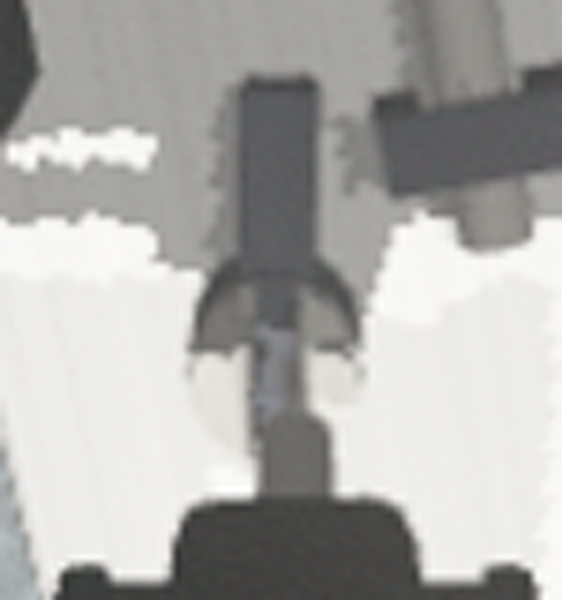

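```bash
python3 - <<'E'
from h import *
import pickle
W=pickle.load(open("w9.pkl","rb"))
t=np.array([.5649,-.0472,.1551]);psi=np.radians(-73.8)
zz=lambda uv:((uv[0]-220+.5)*7.5-.5,(uv[1]-155+.5)*7.5-.5)
ex=np.array([np.cos(psi),np.sin(psi),0]);ey=np.array([-ex[1],ex[0],0])
for nm,dx,dy,dz in [("tip mid",0,0,0),("tip cam corner +",-.006,0,0),("tip other",.006,0,0),("shaftlow",0,0,.012),("shaft near side",-.004,0,.012),("hb",-.014,0,.055)]:
    p=t-np.array([0,0,.063])+ex*dx+ey*dy+np.array([0,0,dz]); print(nm,p,np.round(zz(proj(W,p))))
for nm,p in [("screw",[.5637,-.0515,.061])]: print(nm,np.round(zz(proj(W,p))))
print("cam",W["cam_to_world"][:3,3])
# screw remeasure: head circle centre in this view
for uv in [(275,355),(275,362)]:
    print(plane(W,*uz(uv,7.5,(220,155)),.061))
a=plane(W,*uz((280,80),7.5,(220,155)),.053); s=plane(W,*uz((275,355),7.5,(220,155)),.061); print("arm az",np.degrees(np.arctan2(*(a-s)[1::-1])))
E
```

```text
tip mid [ 0.5649 -0.0472  0.0921] [293. 425.]
tip cam corner + [ 0.5632 -0.0414  0.0921] [293. 372.]
tip other [ 0.5666 -0.053   0.0921] [293. 477.]
shaftlow [ 0.5649 -0.0472  0.1041] [292. 466.]
shaft near side [ 0.5638 -0.0434  0.1041] [292. 429.]
hb [ 0.561  -0.0338  0.1471] [291. 497.]
screw [274. 366.]
cam [0.5424 0.0326 0.3172]
[ 0.5634 -0.0501  0.061 ]
[ 0.5637 -0.051   0.061 ]
arm az 105.09627725435044
```

```bash
python3 -m pendant '[-0.02,-0.14,-0.2,0,0,-0.1,10, 0,0,-0.4,0,0,0,10, 0,0,0,0,0,0,10, 0,0,0,0,0,0,10]'
python3 - <<'E'
from h import *
import pickle
W=cam("wrist");pickle.dump(W,open("w10.pkl","wb"))
im=W["image"][155:235,220:295,::-1].astype(float); im=np.clip(255*(im/255)**.7,0,255).astype(np.uint8)
cv2.imwrite("pics/w10z.png",cv2.resize(im,None,fx=7.5,fy=7.5,interpolation=cv2.INTER_CUBIC))
for n,(x0,y0,w,h) in {"scene":(205,200,70,60),"side":(210,160,60,60)}.items():
    c=cam(n); cv2.imwrite(f"pics/{n}10.png",cv2.resize(c["image"][y0:y0+h,x0:x0+w,::-1],None,fx=8,fy=8,interpolation=cv2.INTER_CUBIC))
E
```

```text
time_s: 12.52
tool_pos: [0.5644, -0.0546, 0.1316]
tool_rot: [-90.0, -0.0, -74.9]
force: [0.1, 0.2, -1.0]
grip_width: 0.0196
```

View pics/w10z.png

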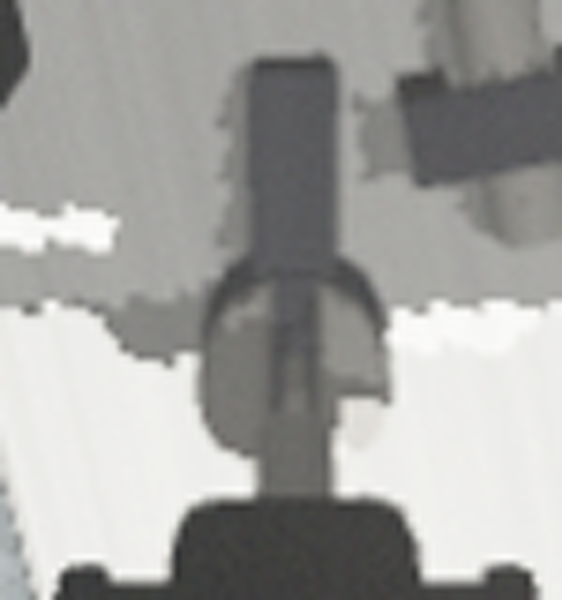

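View pics/scene10.png

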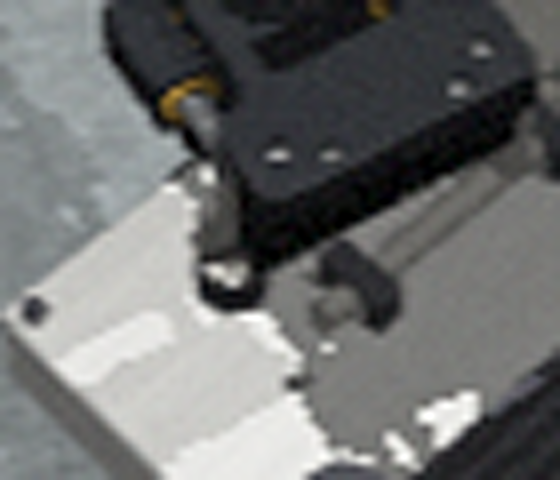

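View pics/side10.png

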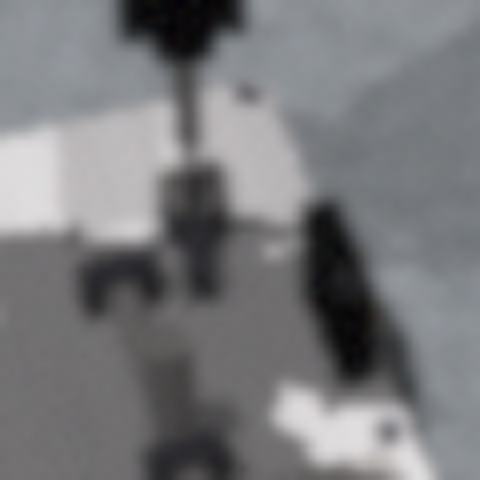

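```bash
python3 -m pendant '[0,0.04,-0.1,0,0,0,10, 0,0,-0.08,0,0,0,10, 0,0,-0.08,0,0,0,10, 0,0,-0.06,0,0,0,10, 0,0,0,0,0,0,10]'
python3 - <<'E'
from h import *
import pickle
W=cam("wrist");pickle.dump(W,open("w11.pkl","wb"))
im=W["image"][155:235,220:295,::-1].astype(float); im=np.clip(255*(im/255)**.7,0,255).astype(np.uint8)
cv2.imwrite("pics/w11z.png",cv2.resize(im,None,fx=7.5,fy=7.5,interpolation=cv2.INTER_CUBIC))
E
```

```text
time_s: 13.3
tool_pos: [0.5643, -0.0531, 0.1187]
tool_rot: [-90.0, -0.0, -75.0]
force: [-0.3, -0.2, -0.4]
grip_width: 0.0199
```

View pics/w11z.png

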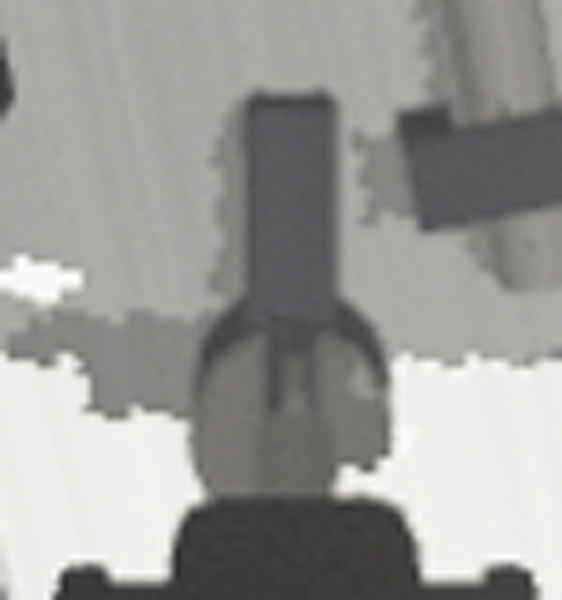

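```bash
python3 -m pendant '[0,0,-0.04,0,0,0,10, 0,0,0,0,0,0,10]'
python3 -m pendant '[0,0,-0.03,0,0,0,10, 0,0,0,0,0,0,10]'
```

```text
time_s: 13.6
tool_pos: [0.5647, -0.0531, 0.1177]
tool_rot: [-90.0, -0.0, -75.0]
force: [0.1, -0.3, -0.5]
grip_width: 0.0193
time_s: 13.85
tool_pos: [0.5648, -0.0531, 0.1175]
tool_rot: [-89.9, 0.0, -75.0]
force: [-2.4, 0.2, 7.6]
grip_width: 0.0196
```

```bash
python3 -m pendant '[-0.003,0.004,0,0,0,-0.9,10, -0.004,0.004,0,0,0,-0.9,10, -0.005,0.004,0,0,0,-0.9,10, -0.006,0.004,0,0,0,-0.9,10, 0,0,0,0,0,0,10]'
python3 - <<'E'
from h import *
import pickle
from cell import env
print(env.get_obs()["wrist_torque"])
W=cam("wrist");pickle.dump(W,open("w12.pkl","wb"))
im=W["image"][155:235,200:295,::-1].astype(float); im=np.clip(255*(im/255)**.7,0,255).astype(np.uint8)
cv2.imwrite("pics/w12z.png",cv2.resize(im,None,fx=7.5,fy=7.5,interpolation=cv2.INTER_CUBIC))
E
```

```text
time_s: 14.48
tool_pos: [0.5636, -0.0528, 0.1175]
tool_rot: [-90.0, -0.0, -111.0]
force: [-2.9, -0.4, 8.3]
grip_width: 0.0198
[-0.2347  1.0967  0.0311]
```

View pics/w12z.png

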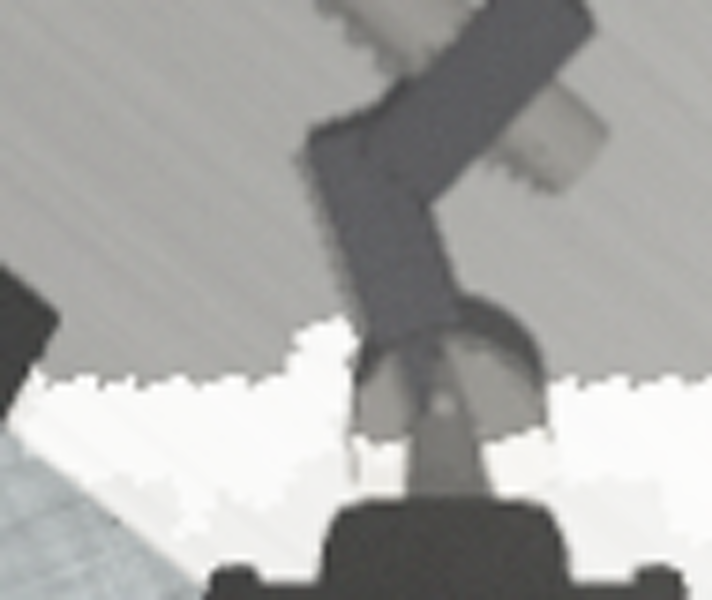

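```bash
python3 -m pendant '[-0.006,0.004,0,0,0,-0.9,10, -0.007,0.003,0,0,0,-0.9,10, 0,0,0,0,0,0,10]'
python3 - <<'E'
from h import *
import pickle
from cell import env
print(env.get_obs()["wrist_torque"])
W=cam("wrist");pickle.dump(W,open("w13.pkl","wb"))
im=W["image"][125:235,200:305,::-1].astype(float); im=np.clip(255*(im/255)**.7,0,255).astype(np.uint8)
cv2.imwrite("pics/w13z.png",cv2.resize(im,None,fx=5.4,fy=5.4,interpolation=cv2.INTER_CUBIC))
E
```

```text
time_s: 14.9
tool_pos: [0.5636, -0.0526, 0.1175]
tool_rot: [-89.9, 0.0, -129.0]
force: [-3.1, -1.0, 7.0]
grip_width: 0.0198
[-0.251   0.7407  0.1192]
```

View pics/w13z.png

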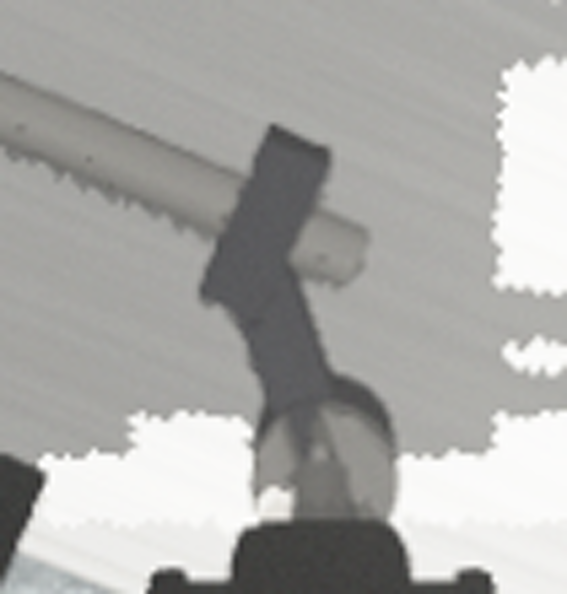

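```bash
python3 - <<'E'
from h import *
import pickle
b=np.array([.5745,.0284,.474])
W=pickle.load(open("w12.pkl","rb"));f=lambda p,z:loc(plane(W,*uz(p,7.5,(200,155)),z),b)
l=[f(p,.053) for p in [(312,140),(365,325)]];r=[f(p,.053) for p in [(435,215),(460,295)]]
for n,q in(("L",l),("R",r)): d=q[0]-q[1];print("w12",n,q,np.degrees(np.arctan2(d[0],d[1])))
print("end corner",f((405,85),.053),"guide corners",f((432,200),.056),f((540,70),.056),f((405,85),.056))
W=pickle.load(open("w13.pkl","rb"));f=lambda p,z:loc(plane(W,*uz(p,5.4,(200,125)),z),b)
l=[f(p,.053) for p in [(240,310),(268,400)]];r=[f(p,.053) for p in [(293,275),(328,372)]]
for n,q in(("L",l),("R",r)): d=q[0]-q[1];print("w13",n,q,np.degrees(np.arctan2(d[0],d[1])))
for p in [(275,125),(330,150),(290,265),(205,295),(235,300)]: print("guide",p,f(p,.056))
E
```

```text
w12 L [array([-0.0325, -0.0362]), array([-0.044 , -0.0536])] 33.45103403978803
w12 R [array([-0.03  , -0.0511]), array([-0.0348, -0.059 ])] 31.46339980333697
end corner [-0.0216 -0.0395] guide corners [-0.0284 -0.0493] [-0.0108 -0.0484] [-0.0211 -0.0392]
w13 L [array([-0.029 , -0.0467]), array([-0.04  , -0.0559])] 50.18535968642098
w13 R [array([-0.0211, -0.0517]), array([-0.0325, -0.0623])] 47.09154247217153
guide (275, 125) [-0.0016 -0.0405]
guide (330, 150) [-0.0017 -0.049 ]
guide (290, 265) [-0.0192 -0.0505]
guide (205, 295) [-0.0282 -0.041 ]
guide (235, 300) [-0.0271 -0.0453]
```

```bash
python3 -m pendant '[-0.008,0.003,0,0,0,-0.9,10, -0.009,0.002,0,0,0,-0.9,10, -0.009,0,0,0,0,-0.9,10, 0,0,0,0,0,0,10]'
python3 - <<'E'
from h import *
import pickle
from cell import env
print(env.get_obs()["wrist_torque"])
W=cam("wrist");pickle.dump(W,open("w14.pkl","wb"))
im=W["image"][125:235,200:305,::-1].astype(float); im=np.clip(255*(im/255)**.7,0,255).astype(np.uint8)
cv2.imwrite("pics/w14z.png",cv2.resize(im,None,fx=5.4,fy=5.4,interpolation=cv2.INTER_CUBIC))
E
```

```text
time_s: 15.45
tool_pos: [0.5636, -0.0525, 0.1176]
tool_rot: [-89.9, 0.2, -156.0]
force: [-0.1, -1.3, 5.9]
grip_width: 0.0199
[-0.3706  0.1126  0.0554]
```

View pics/w14z.png

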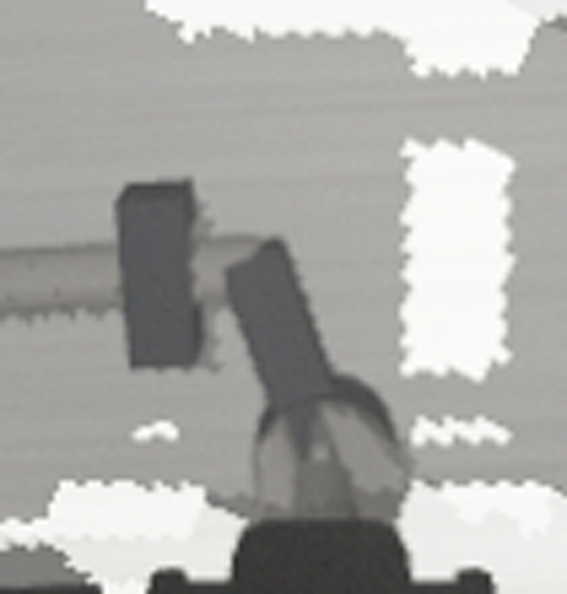

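```bash
python3 -m pendant '[-0.004,-0.002,0,0,0,-0.6,10, -0.004,-0.002,0,0,0,-0.6,10, 0,0,0,0,0,0,10]'
python3 - <<'E'
from h import *
import pickle
from cell import env
print(env.get_obs()["wrist_torque"],env.get_obs()["qpos"])
b=np.array([.5745,.0284,.474])
W=cam("wrist");pickle.dump(W,open("w15.pkl","wb"))
im=W["image"][125:235,200:305,::-1].astype(float); im=np.clip(255*(im/255)**.7,0,255).astype(np.uint8)
cv2.imwrite("pics/w15z.png",cv2.resize(im,None,fx=5.4,fy=5.4,interpolation=cv2.INTER_CUBIC))
W=pickle.load(open("w14.pkl","rb"));f=lambda p,z:loc(plane(W,*uz(p,5.4,(200,125)),z),b)
l=[f(p,.053) for p in [(228,275),(262,380)]];r=[f(p,.053) for p in [(287,245),(330,365)]]
for n,q in(("L",l),("R",r)): d=q[0]-q[1];print("w14",n,q,np.degrees(np.arctan2(d[0],d[1])))
E
```

```text
time_s: 15.88
tool_pos: [0.5637, -0.0526, 0.1176]
tool_rot: [-89.9, 0.2, -167.9]
force: [0.6, -0.6, 5.9]
grip_width: 0.02
[-0.3691 -0.1871  0.0434] [-37.4095  15.7566  46.3929 104.3546 -12.5265  64.9278 -64.6946]
w14 L [array([-0.0161, -0.0553]), array([-0.0323, -0.0592])] 76.50242360149757
w14 R [array([-0.0121, -0.0641]), array([-0.0305, -0.0693])] 74.16492051840463
```

View pics/w15z.png

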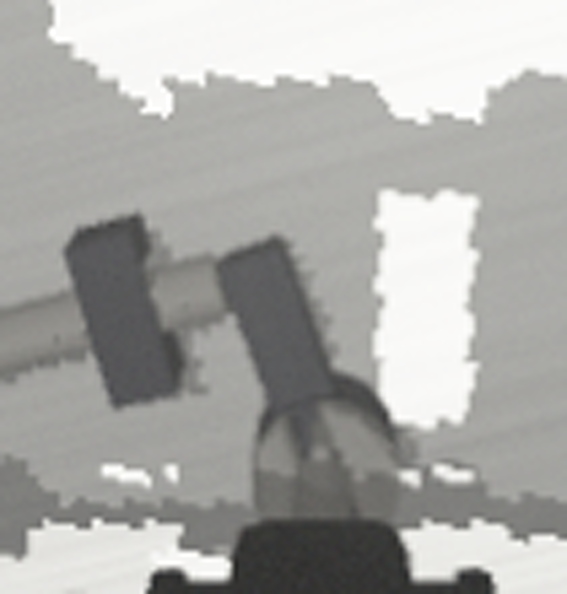

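```bash
python3 -m pendant '[0,0,0,0,0,-0.6,10, 0,0,0,0,0,0,10]'
python3 -c "
from cell import env
print(env.get_obs()['wrist_torque'])"
python3 -m pendant '[0,0,0,0,0,-0.6,10, 0,0,0,0,0,0,10]'
python3 - <<'E'
from h import *
import pickle
from cell import env
print(env.get_obs()["wrist_torque"])
W=cam("wrist");pickle.dump(W,open("w16.pkl","wb"))
im=W["image"][125:235,200:305,::-1].astype(float); im=np.clip(255*(im/255)**.7,0,255).astype(np.uint8)
cv2.imwrite("pics/w16z.png",cv2.resize(im,None,fx=5.4,fy=5.4,interpolation=cv2.INTER_CUBIC))
E
```

```text
time_s: 16.18
tool_pos: [0.5637, -0.0525, 0.1176]
tool_rot: [-89.9, 0.2, -173.9]
force: [1.1, -0.9, 5.2]
grip_width: 0.0198
[-0.3089405  -0.27510827  0.05612814]
time_s: 16.42
tool_pos: [0.5635, -0.0525, 0.1176]
tool_rot: [-90.0, 0.2, -179.9]
force: [1.2, -0.9, 6.6]
grip_width: 0.0195
[-0.257  -0.1214  0.151 ]
```

View pics/w16z.png

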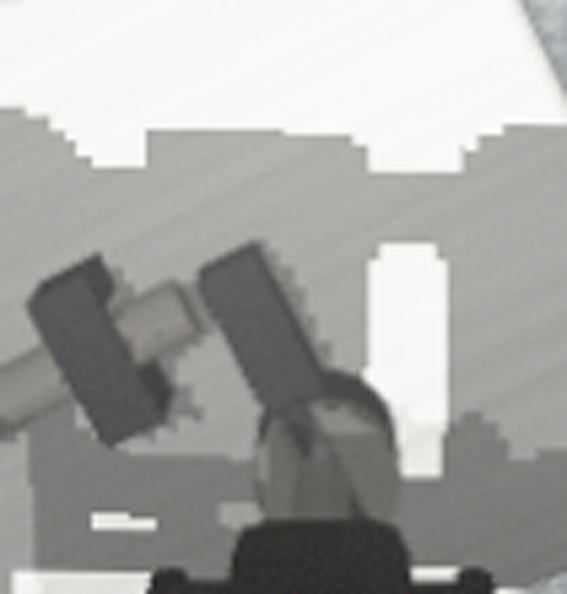

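```bash
python3 -m pendant '[0,0,0,0,0,-0.4,10, 0,0,0,0,0,0,10, 0,0,0,0,0,0,10]'
python3 - <<'E'
from h import *
import pickle
from cell import env
print(env.get_obs()["wrist_torque"])
b=np.array([.5745,.0284,.474])
W=cam("wrist");pickle.dump(W,open("w17.pkl","wb"))
im=W["image"][125:235,200:305,::-1].astype(float); im=np.clip(255*(im/255)**.7,0,255).astype(np.uint8)
cv2.imwrite("pics/w17z.png",cv2.resize(im,None,fx=5.4,fy=5.4,interpolation=cv2.INTER_CUBIC))
W=pickle.load(open("w16.pkl","rb"));f=lambda p,z:loc(plane(W,*uz(p,5.4,(200,125)),z),b)
l=[f(p,.053) for p in [(203,275),(262,400)]];r=[f(p,.053) for p in [(265,245),(328,365)]]
for n,q in(("L",l),("R",r)): d=q[0]-q[1];print("w16",n,q,np.degrees(np.arctan2(d[0],d[1])))
E
```

```text
time_s: 16.85
tool_pos: [0.5634, -0.0524, 0.1175]
tool_rot: [-90.0, 0.2, 176.2]
force: [0.4, -0.6, 6.1]
grip_width: 0.0195
[-0.2254 -0.0789  0.2518]
w16 L [array([-0.0122, -0.0651]), array([-0.033 , -0.0639])] 93.28966155617384
w16 R [array([-0.0124, -0.0751]), array([-0.0326, -0.075 ])] 90.28491516553557
```

View pics/w17z.png

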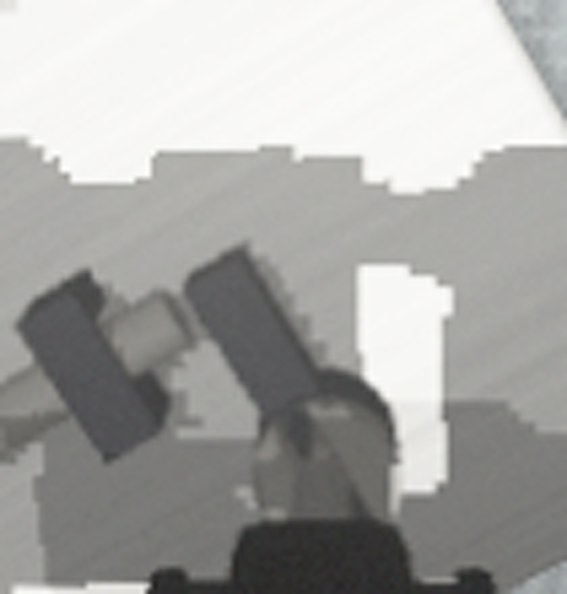

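```bash
python3 -m pendant '[0,0,0,0,0,0.5,10, 0,0,0,0,0,0.6,10, 0,0,0.15,0,0,0,10, 0,0,0.5,0,0,0,10, 0,0,0.8,0,0,0,10, 0,0,0.5,0,0,0,10]'
python3 - <<'E'
from h import *
W=cam("wrist")
cv2.imwrite("pics/w18.png",cv2.resize(W["image"][:,:,::-1],(800,600),interpolation=cv2.INTER_CUBIC))
E
```

```text
time_s: 17.65
tool_pos: [0.5621, -0.0516, 0.1967]
tool_rot: [-90.1, 0.1, -173.0]
force: [0.6, 0.2, -1.1]
grip_width: 0.0196
```

View pics/w18.png

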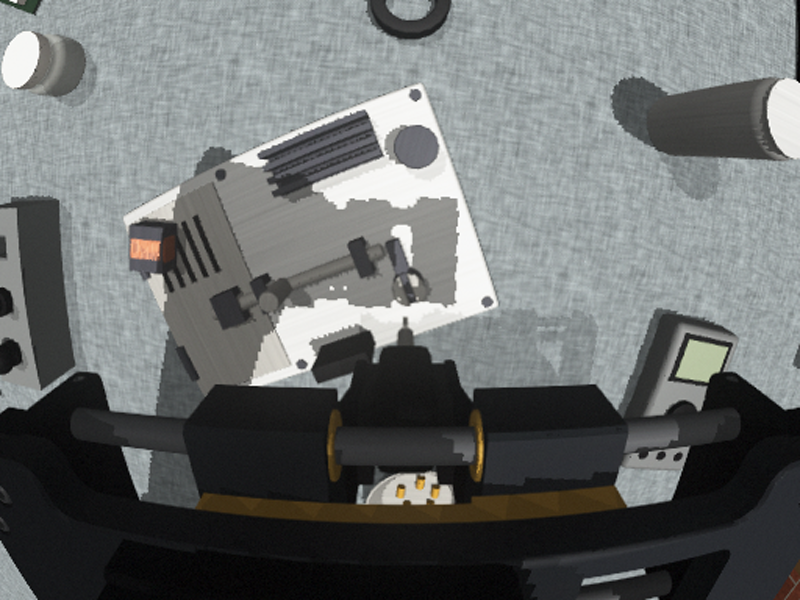

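```bash
python3 -m pendant '[0,0.5,0,0,0,0.9,10, 0,0.5,0,0,0,0.95,10, 0,0.5,0,0,0,0.95,10, 0,0.5,0,0,0,0.95,10, 0,0.5,0,0,0,0.95,10, 0,0.5,0,0,0,0.95,10, 0,0.5,0,0,0,0.95,10, 0,0.5,0,0,0,0.95,10, 0,0.5,0,0,0,0.95,10, 0,0.5,0,0,0,0.95,10]'
python3 -m pendant '[0.01,0.5,0,0,0,0.95,10, 0.01,0.5,0,0,0,0.95,10, 0.01,0.5,0,0,0,0.95,10, 0.01,0.5,0,0,0,0.95,10, 0.01,0.5,0,0,0,0.95,10, 0.01,0.5,0,0,0,0.95,10, 0.01,0.5,0,0,0,0.95,10, 0.01,0.4,0,0,0,0.95,10, 0,0,0,0,0,0,10]'
python3 - <<'E'
from h import *
W=cam("wrist")
cv2.imwrite("pics/w19.png",cv2.resize(W["image"][:,:,::-1],(800,600),interpolation=cv2.INTER_CUBIC))
E
```

```text
time_s: 18.95
tool_pos: [0.5612, 0.1489, 0.1944]
tool_rot: [-90.1, 0.0, -78.2]
force: [0.7, -1.0, -0.2]
grip_width: 0.0198
time_s: 20.08
tool_pos: [0.564, 0.3057, 0.194]
tool_rot: [-90.0, 0.1, -2.4]
force: [0.1, -0.9, -0.2]
grip_width: 0.0199
```

View pics/w19.png

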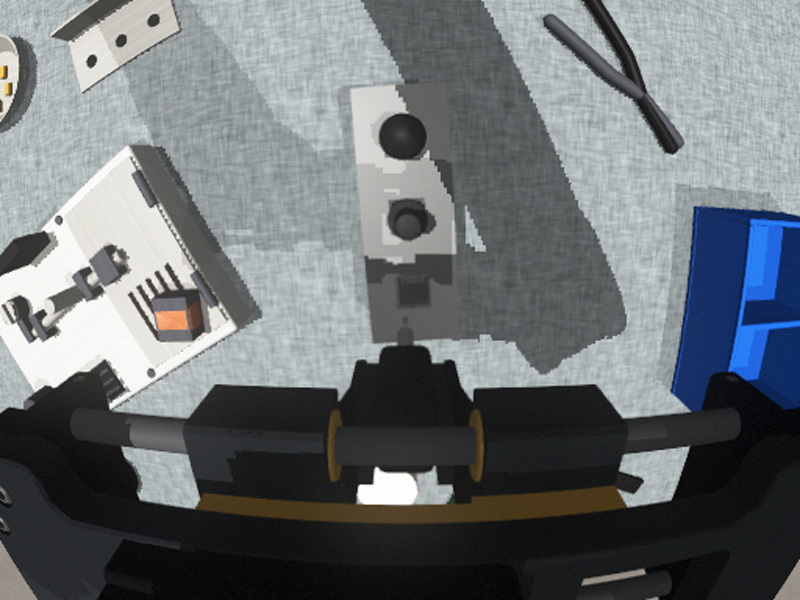

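```bash
python3 -m pendant '[0.03,0.125,-0.4,0,0,0.04,10, 0,0,-0.7,0,0,0,10, 0,0,-0.25,0,0,0,10, 0,0,0,0,0,0,10]'
python3 - <<'E'
from h import *
from cell import env
W=cam("wrist")
im=W["image"][145:235,220:300,::-1].astype(float); im=np.clip(255*(im/255)**.5,0,255).astype(np.uint8)
cv2.imwrite("pics/w20z.png",cv2.resize(im,None,fx=6.5,fy=6.5,interpolation=cv2.INTER_CUBIC))
import pickle;pickle.dump(W,open("w20.pkl","wb"))
t=env.get_obs()["tool_pos"];zz=lambda uv:((uv[0]-220+.5)*6.5-.5,(uv[1]-145+.5)*6.5-.5)
tip=t+[-.002,0,-.0625]; print(tip,[np.round(zz(proj(W,tip+[d,0,0]))) for d in (-.006,0,.006)])
print("pocket est",[np.round(zz(proj(W,[.563+a*.0095,.3108+b*.0095,.06]))) for a,b in [(-1,-1),(-1,1),(1,1),(1,-1)]])
E
```

```text
time_s: 20.62
tool_pos: [0.5657, 0.3082, 0.139]
tool_rot: [-90.1, 0.1, -2.1]
force: [0.2, 0.1, -0.7]
grip_width: 0.0196
[0.5644 0.3086 0.0777] [array([257., 378.]), array([259., 424.]), array([261., 470.])]
pocket est [array([200., 301.]), array([346., 296.]), array([349., 433.]), array([206., 438.])]
```

View pics/w20z.png

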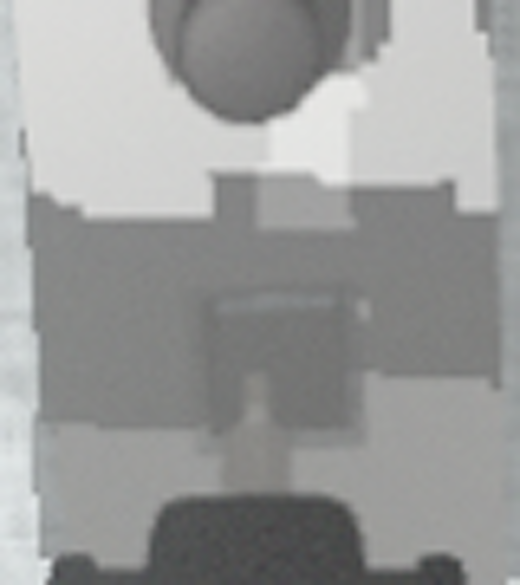

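```bash
python3 -m pendant '[-0.03,0.085,0,0,0,0,10, 0,0,-0.3,0,0,0,10, 0,0,-0.5,0,0,0,10, 0,0,-0.5,0,0,0,10, 0,0,-0.3,0,0,0,10, 0,0,-0.12,0,0,0,10, 0,0,0,0,0,0,10]'
python3 - <<'E'
from h import *
W=cam("wrist")
cv2.imwrite("pics/w21.png",cv2.resize(W["image"][:,:,::-1],(800,600),interpolation=cv2.INTER_CUBIC))
E
```

```text
time_s: 21.55
tool_pos: [0.5651, 0.3123, 0.0711]
tool_rot: [-90.0, 0.0, -2.1]
force: [0.5, -0.5, -0.4]
grip_width: 0.0196
```

View pics/w21.png

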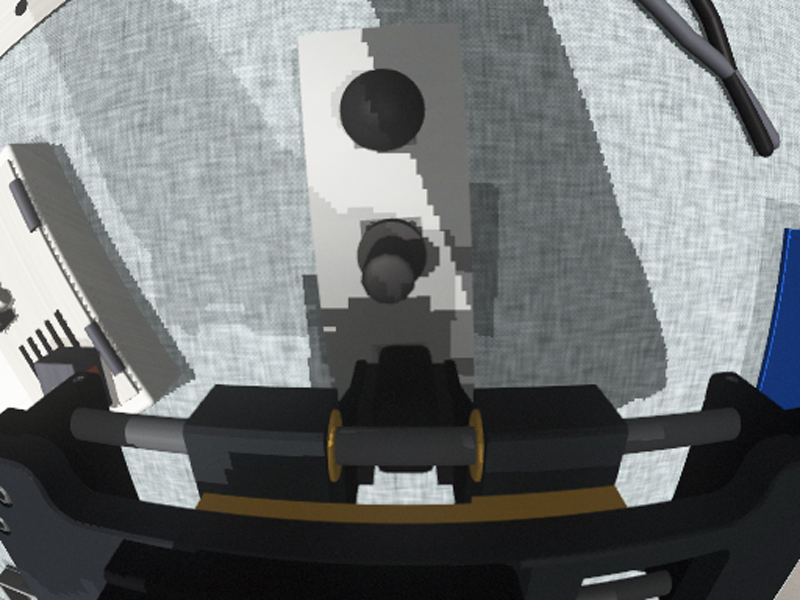

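Going smoothly, with no contact yet. I'll lower the last 3 mm until the handle rests on the stand.

```bash
python3 -m pendant '[0,0,-0.07,0,0,0,10, 0,0,0,0,0,0,10]'
python3 -m pendant '[0,0,-0.03,0,0,0,10, 0,0,0,0,0,0,10]'
```

```text
time_s: 21.85
tool_pos: [0.5651, 0.3124, 0.0688]
tool_rot: [-90.0, -0.0, -2.0]
force: [0.7, -0.0, -0.5]
grip_width: 0.0198
time_s: 22.1
tool_pos: [0.5652, 0.3125, 0.0678]
tool_rot: [-90.0, -0.0, -2.0]
force: [0.1, 0.2, 1.5]
grip_width: 0.0197
```

```bash
python3 -m pendant '[0,0,0,0,0,0,44, 0,0,0,0,0,0,44, 0,0,0,0,0,0,44, 0,0,0.4,0,0,0,44, 0,0,0.8,0,0,0,44, 0,0,1,0,0,0,44, 0,0,1,0,0,0,44, 0,0,0.5,0,0,0,44, 0,0,0,0,0,0,44]'
python3 - <<'E'
from h import *
W=cam("wrist");S=cam("scene");D=cam("side")
cv2.imwrite("pics/w22.png",cv2.resize(W["image"][:,:,::-1],(800,600),interpolation=cv2.INTER_CUBIC))
cv2.imwrite("pics/s22.png",cv2.resize(S["image"][:,:,::-1],(800,600),interpolation=cv2.INTER_CUBIC))
cv2.imwrite("pics/d22.png",cv2.resize(D["image"][:,:,::-1],(800,600),interpolation=cv2.INTER_CUBIC))
cv2.imwrite("pics/s22z.png",cv2.resize(S["image"][175:295,195:345,::-1],None,fx=5,fy=5,interpolation=cv2.INTER_CUBIC))
E
```

```text
time_s: 23.22
tool_pos: [0.5659, 0.3127, 0.2172]
tool_rot: [-89.9, -0.2, -2.1]
force: [0.7, -0.4, 0.1]
grip_width: 0.0438
```

View pics/w22.png

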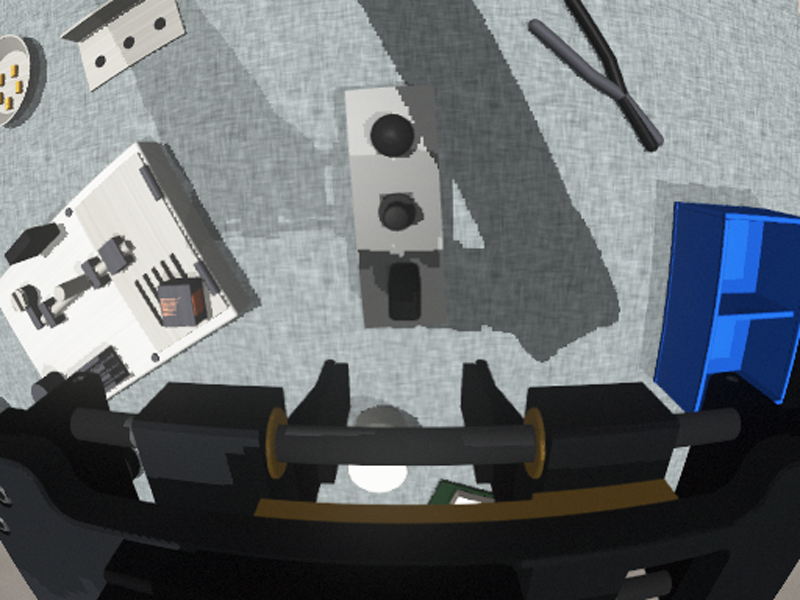

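View pics/s22.png

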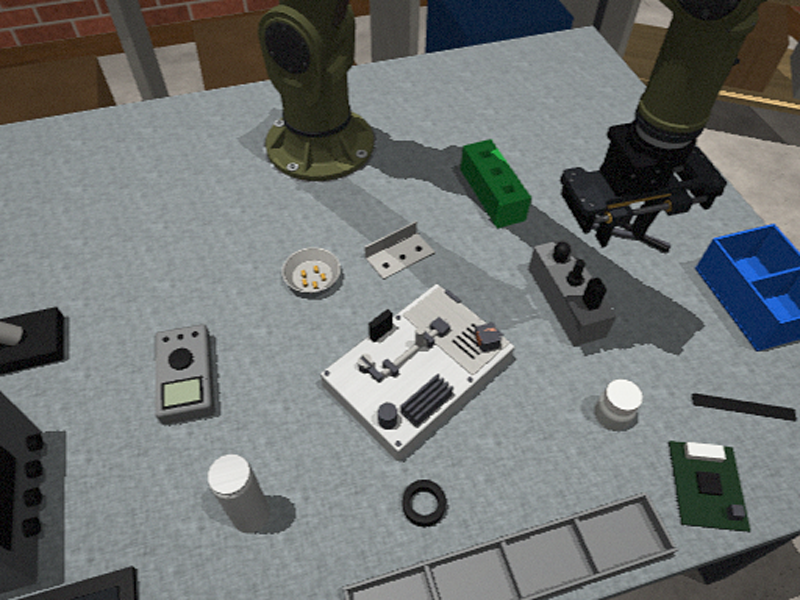

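View pics/s22z.png

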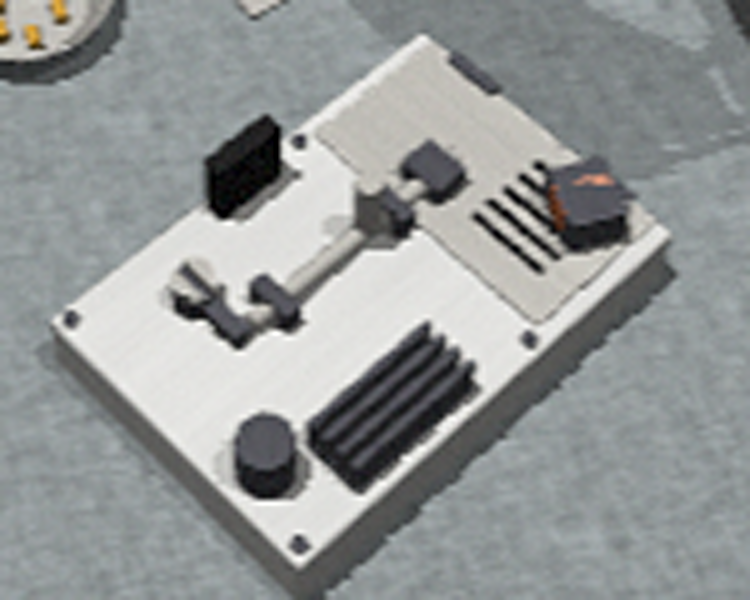

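View pics/d22.png

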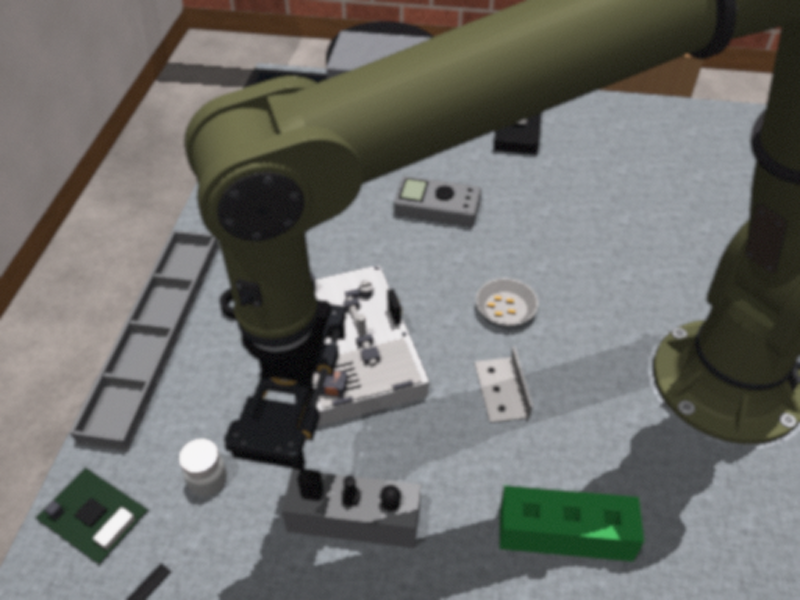

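```bash
python3 - <<'E'
from h import *
from cell import env
b=np.array([.5745,.0284,.474]);S=cam("scene");f=lambda p,z:loc(plane(S,*uz(p,5,(195,175)),z),b)
a=f((235,327),.053);s=f((190,278),.061);d=a-s;print(a,s,"q",np.degrees(np.arctan2(d[0],d[1])))
e=[f(p,.053) for p in [(222,335),(192,302)]]; print(e,np.degrees(np.arctan2(*(e[0]-e[1]))))
print("tail",f((256,318),.045),"knob",f((371,188),.088))
print(env.sign_off())
E
```

```text
[-0.0185 -0.068 ] [-0.0483 -0.0684] q 89.11119539410504
[array([-0.0196, -0.0751]), array([-0.0419, -0.0733])] 94.47032660481811
tail [-0.0188 -0.0547] knob [-0.0139  0.0136]
the job is handed in; nothing more can be done
None
```

I did all three steps and handed the job in at about 23 s of the 66 s allowed; no verdict was reported.

- **Bolt:** I gripped the knob and pushed until it stopped moving. It didn't move under about 20 N, nor under about 17 N on a second push with a raised grip. The tip stands about 5 mm out of the keeper. I measured only 32–34 mm of travel, so full home depends on it having started about 7 mm along, which fits the knob's starting place between the guides. I couldn't confirm it any other way.
- **Lock screw:** The blade went to the slot's bottom, with about 8 N of contact at the expected height. I turned it clockwise until the torque rose from 0.06 to 0.25 N m with the arm no longer moving. The last camera checks put the arm at 89° and 94°, against a stop of 90°. In the pictures the arm seemed to sweep through the rear guide's corner, but the torque stayed low and nothing jammed.
- **Screwdriver:** It went back into its own pocket, touching down at the same tool height as when I gripped it (0.0678 m). I then released it and moved clear. The last pictures show it upright.
- **Other things:** The last scene view shows the meter, tape, jar, spray can, capacitor, transformer and the other two tools where they were.

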